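Clamp a lens barrel in the inclined V fixture

ROBOT

A 7-joint arm with a two-finger parallel gripper is mounted at the origin on a cart in front of the work surface, level with it; the furniture and walls round the work are solid. World frame = base frame: x ahead of the robot, y to its left, z up, the work surface at z = 0. Lengths are in m, angles in rad, forces in N, time in s.
With the tool pointing down it reaches from about 0.4 to 0.9 m from the base axis. Payload 5.5 kg.
Tool frame: the origin (TCP) lies midway between the tips of the shut fingers; the grasp point (between the pads) lies 19 mm behind it; z points along the fingers, y is the line along which they close (so a half turn about z gives the same grasp; the last joint's range is limited). The gripper opens to 92 mm and grips with 3 to 60 N. Pads are 19 mm wide; open, the fingers measure 130 mm over their backs; the gripper's body (75 mm by 190 mm) begins 47 mm behind the grasp point.
Start: joints at [-0.912, 0.501, -0.427, 1.55, 0.221, 1.138, -0.21], TCP at [0.251, 0.6, 0.227] pointing down, gripper open.
Joint ranges: [-2.88, 2.88], [-0.31, 2.03], [-1.54, 1.56], [0.2, 2.42], [-1.41, 4.55], [0.19, 2.02], [-2.57, 2.57]. Speed limits (rad/s): [2.57, 2.57, 3.14, 3.14, 3.14, 3.14, 3.14].

INTERFACE

Orientations are given as a rotation vector (axis times angle).
In Python, from plant import env gives the robot as it stands.
- The arm moves only by the shell command python3 -m jog 'ROWS' [FORCE]. ROWS is a JSON object of lists of equal length, an entry for each row: "hand": the closure in counts, from 0 (fully open) to 255 (shut); "delta_pos": the shift along the tool's x, y, z in mm, a list of three; "delta_rot": the turn, a rotation vector about the tool's x, y, z in rad, a list of three. A call has exactly 5 rows; each row shifts and turns the commanded pose from where the row before left it, along the tool's axes as they then stand; what a row does not reach is not made up. A row lasts 1/12 s, in which the tool goes at most 41.7 mm and 7.16 degrees, less where a joint would pass 70% of its speed; a pose out of reach is approached as far as the arm can. A call with a gripper value outside its range is refused whole. The fingers move at their own pace and stop on an object; FORCE is the grip in N (left out, the last holds). Time passes only in rows, so rows that do not move let the fingers close, or fill a call up. It gives the time, the measured TCP pose, the force, the opening and the grip force at its end, in the units of the state.
- env.read_state(): the state, without advancing time (a new reading comes with each control period).
- env.camera(name): name is "side" or "top"; returns a dict with "pixels" (384x512x3 uint8, blue, green, red), "fx", "fy", "cx", "cy" (pixels), "k1" (the pictures are not rectified: a ray, as slopes to the right and down, at radius r is drawn at 1 + k1 r^2 times it, then the intrinsics apply), "world_from_camera" (4x4, takes a point from camera to world coordinates). Camera axes: x right, y down, z forward; pixel columns grow to the right and rows downward; lengths in m; the calibration is good to about 2 mm. A picture is of the moment at which its call begins. There is no depth.
- env.close_job(): hands the job in; it is judged then, once.
The state is a dict: "time_s": time; "qpos": joint angles; "dq": joint speeds; "effort": joint torques, N m; "ee_pos": TCP position; "tool_rot": TCP orientation; "force": force on the tool from outside, world axes, zero at the start; "wrist_torque": the same for the moment, N m; "width": finger opening in m; "grip_force": force on a finger pad.
Only numpy, scipy, OpenCV 4.12 (cv2) and the standard library are available. Lean on these libraries where they do the work, as an engineer would, in place of code of your own. Each camera call takes 0.05 s, during which the arm holds its last target. There are 200 camera calls.

TASK

Lay the longer of the two lens barrels in the V-blocks of the inclined fixture, pushed down against the end stop, lowering it in gently rather than dropping it; swing the clamp strap clear first if it is in the way. Then swing the strap fully down over the barrel, slide the small catch down the slope, and slide the keeper it was holding all the way over the strap's tip. Leave the short barrel in its rack and do not disturb the other things on the table.

Things in the scene. Friction and masses are not known exactly. Their poses are not given: they have to be found in the camera images.
- vee: Aluminium deck of the fixed fixture, inclined 24 degrees, rising away from the robot. Origin: centre of its upper face, 68 mm above the table. Axes (used below): x up the slope, y across to the robot's left, z the deck's normal. Deck x -88..88, y -62..62 mm, on a foot 150x120 mm. At its left a block for keeper and catch: x 0..66, y 58..102, up to z 36 mm.
- seat (a point): Centre of a long barrel fully home: (-1, 0, 36.3) mm in vee, same axes; barrel axis along x. Two steel V-blocks: x -68..-36 and 36..68, y -30..30, tops at z 28, 90-degree V along x, bottom of the V at y 0, z 8 mm. Between them the deck is free for fingers. Friction holds the barrel on the slope: it must be pushed down to the stop.
- end_stop (a point): Middle of the end stop's upper face, which the barrel's lower end must meet: (-76, 0, 36) mm in vee. Steel plate 8 mm thick, 50 mm wide, up to z 46 mm, at the low end of the deck.
- strap_hinge (a point): Strap's hinge pin at the right of the upper V-block, (52, -42, 30) mm in vee, pin along its x, ears up to z 36. Strap at joint 0: steel, 20 mm wide (x 42..62), flat bridge with top at z 66 from y -44 to 40, rubber pad under it, a leg at either end, tip flange y 35..53, z 27..34 mm.
- long_barrel: The barrel to clamp: plain aluminium cylinder, 150 mm long, 40 mm diameter, ring grooves near both ends, both ends alike; about 0.4 kg. Origin at its centre, x along its axis. At first it lies level in one lane of the rack.
- short_barrel: The same, but 100 mm long; stays in the other lane. Origin at its centre, x along its axis.
- rack: Grey plate 120x140x8 mm fixed on the table, origin under its centre; two lanes along its x at y +38 and -38 mm, each a pair of round rods (tops 16 mm up) holding a barrel with its axis 31.5 mm above the table. Furniture to keep clear of: a monitor arm hangs low behind the work (world x over 0.62, y -0.27..-0.08), a frame with a tape rod stands at the left (y over 0.08, x over 0.55).
- strap (a joint): Hinge of the arched clamp strap, rad. 0 = fully down over the upper V-block; grows as it swings up and over to the fixture's right (-y of vee), to 2.0 at most. Stiff: it stays where it is left; pushing its tip takes 1 to 3 N. Above 1.55 it leaves the way into the V free. Push it along its arc: rubbing along it can jam.
- strap_tip (a point): Middle of the upper edge of the strap's tip flange (at joint 0: x 52, y 52, z 34 mm in vee).
- catch (a joint): Slide of the catch, m. 0 = blocks the keeper; grows to 0.016 as it is pushed down the slope (-x of vee). From 0.011 on the keeper is free. Takes about 1.5 N, stays where it is left.
- catch_knob (a point): Middle of the top of the catch's upright black knob, 14 mm diameter, 26 mm tall, top at z 71.5 mm in vee (with the catch at 0: x 19, y 68).
- keeper (a joint): Slide of the keeper, m. 0 = back; grows to 0.022 as it is pushed across towards the V (-y of vee), when its tongue (18 mm wide, z 37..46) covers the strap's tip. Goes only with the catch freed; takes about 1.5 N, stays where it is left.
- keeper_knob (a point): Middle of the top of the keeper's upright black knob, 14 mm diameter, 26 mm tall, top at z 71.5 mm in vee (with the keeper at 0: x 52, y 88).
- tin_cup: Steel cup, 76 mm diameter, 85 mm tall; bystander. Origin under its centre.
- glue_bottle: Small white bottle with red nozzle, 34 mm wide, 111 mm tall; bystander. Origin under its centre.
- flux_bottle: Brown bottle with black cap, 42 mm wide, 74 mm tall, between rack and fixture; bystander. Origin under its centre.
- tape_measure: Red tape measure 34x77x60 mm; bystander. Origin under its centre.
- kapton_roll: Roll of amber tape lying flat, 86 mm diameter, 26 mm tall; bystander. Origin under its centre.
- side_cutters: Side cutters with blue handles lying flat, 132 mm long, 11 mm tall; bystander.
- marker: Black marker pen lying flat, 136 mm long, 14 mm tall; bystander.
Things that resemble listed ones, but are neither listed nor needed, are in the scene too. What is shaped like the long_barrel but orange is not meant.

How it is judged:
On the way, in this order (a step that is already met when the one before it is completed fails the run):
1. the long barrel lies in both Vs against the end stop, strap still up (y of long_barrel in the frame of vee between -0.003 and 0.003 m and z of long_barrel in the frame of vee between 0.0338 and 0.0388 m and x of long_barrel in the frame of vee between -0.0045 and 0.004 m and angle between the x axis of long_barrel and the x axis of vee, either way round below 0.05 rad and value of joint strap above 0.5 rad), for 0.2 s.
2. the strap is fully down over the barrel, the keeper not yet thrown (y of long_barrel in the frame of vee between -0.003 and 0.003 m and z of long_barrel in the frame of vee between 0.0338 and 0.0388 m and x of long_barrel in the frame of vee between -0.0045 and 0.004 m and angle between the x axis of long_barrel and the x axis of vee, either way round below 0.05 rad and value of joint strap below 0.04 rad and value of joint keeper below 0.01 m), for 0.2 s.
At the end, for the whole second after the job is handed in: The long barrel rests in both Vs (axis within 3 mm sideways, 2.5 mm in height and 0.05 rad), its lower end within 5 mm of the end stop; the strap is fully down (below 0.04 rad), the catch is freed (at least 9 mm), the keeper is thrown at least 17 mm over the strap's tip, and all is at rest (y of long_barrel in the frame of vee between -0.003 and 0.003 m and z of long_barrel in the frame of vee between 0.0338 and 0.0388 m and x of long_barrel in the frame of vee between -0.0045 and 0.004 m and angle between the x axis of long_barrel and the x axis of vee, either way round below 0.05 rad and value of joint strap below 0.04 rad and value of joint catch above 0.009 m and value of joint keeper above 0.017 m and linear speed of long_barrel below 0.01 m/s); the robot touches nothing.
It fails at once if the short barrel is moved more than 20 mm (distance of short_barrel from where it was at the start of the episode above 0.02 m).
It fails at once if the long barrel strikes the fixture hard or is forced (over 90 N) (contact force between long_barrel and fixture above 90 N).
It fails at once if another thing on the table is moved more than 25 mm (distance of any of tin_cup, glue_bottle, flux_bottle, tape_measure, kapton_roll, side_cutters, marker from where it was at the start of the episode above 0.025 m).
It also fails if it takes over 72 s, if anything falls off the work surface, if the arm or the gripper's body presses on something with over 40 N, if the wrist force passes 120 N, or if a joint passes its speed limit or range.

## Working session

There is one attempt and no reset: what is moved stays moved. The work goes in short steps, Python scripts to look and compute and a shell command to move; the robot and the scene stay as the last step left them, time stands still between calls to the robot, and variables do not carry over. Pictures are saved under pics/ and viewed, at most 10 in all, crops included, and the job is handed in when it is done.

```bash
mkdir -p pics; ls; python3 - <<'E'
from plant import env
import cv2,json,numpy as np
for n in("top","side"):
    c=env.camera(n); cv2.imwrite(f"pics/{n}0.png",c["pixels"])
    print(n,[c[k] for k in("fx","fy","cx","cy","k1")],np.round(c["world_from_camera"],4).tolist())
    np.savez(f"{n}.npz",**{k:c[k] for k in c if k!="pixels"})
s=env.read_state();print(s)
E
```

```text
pics
top [349.5477836620133, 349.5477836620133, 255.4224867767616, 189.31485722060347, 0.021182916431376403] [[0.0205, -0.9921, 0.1234, 0.4283], [-0.9998, -0.0201, 0.0044, -0.2895], [-0.0019, -0.1235, -0.9923, 0.9923], [0.0, 0.0, 0.0, 1.0]]
side [356.7418612857403, 356.7418612857403, 256.25175195308964, 195.46572877156632, -0.0901398254487145] [[0.9011, -0.3036, 0.3097, 0.2362], [-0.4337, -0.6209, 0.653, -0.9278], [-0.006, -0.7227, -0.6912, 0.7888], [0.0, 0.0, 0.0, 1.0]]
{'time_s': 0.1, 'qpos': array([-0.91179402,  0.50173731, -0.42682089,  1.55136117,  0.22080079,
        1.13828334, -0.21027876]), 'dq': array([-0.00096542, -0.0003156 , -0.00265462, -0.00212559, -0.00017142,
       -0.00101245, -0.00125471]), 'effort': array([-1.12443100e-02, -5.67866170e+01, -5.83830848e+00, -2.79916388e+01,
       -6.89187320e-02,  2.41150637e-02,  3.28355873e-05]), 'ee_pos': array([0.25038941, 0.59915063, 0.22578722]), 'tool_rot': array([-6.17464340e-01, -3.07990249e+00,  2.65020982e-03]), 'force': array([ 0.98496338, -0.43694706, -0.15036592]), 'wrist_torque': array([-0.01121336,  0.02615477, -0.02368361]), 'grip_force': 0.0, 'width': 0.09222337413620059}
```

View pics/top0.png

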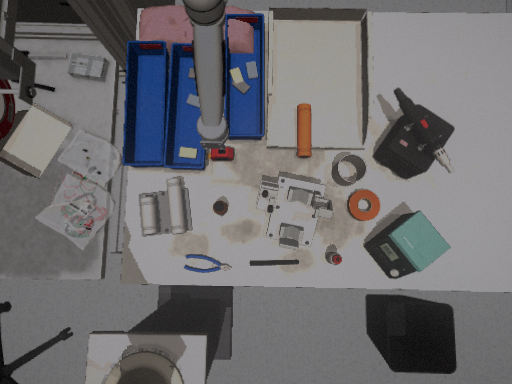

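View pics/side0.png

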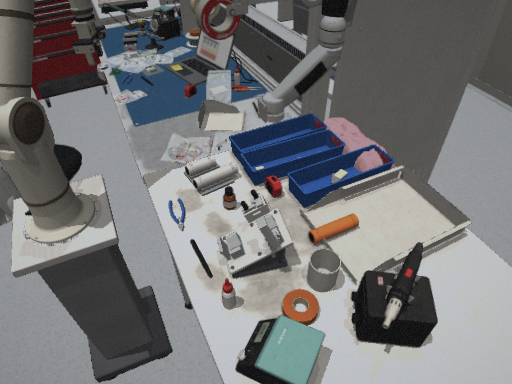

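Top view: robot at the bottom. Rack at (165,207) holds two barrels, at (149,213) and (177,205). The fixture is at (293,212) and the monitor arm at (212,100). The side view shows the same layout. Candidates for the long barrel: grey at top (177,205), grey at (149,213), and orange at (304,130), which is excluded. I'll check with close crops.

```bash
python3 - <<'E'
import cv2,numpy as np
a=cv2.imread("pics/top0.png")
c=cv2.resize(a[165:255,130:340],None,fx=3.8,fy=3.8,interpolation=cv2.INTER_CUBIC)
b=cv2.imread("pics/side0.png")
d=cv2.resize(b[150:280,180:310],None,fx=4.5,fy=4.5,interpolation=cv2.INTER_CUBIC)
cv2.imwrite("pics/c1.png",c);cv2.imwrite("pics/c2.png",d);print(c.shape,d.shape)
E
```

```text
(342, 798, 3) (585, 585, 3)
```

View pics/c1.png

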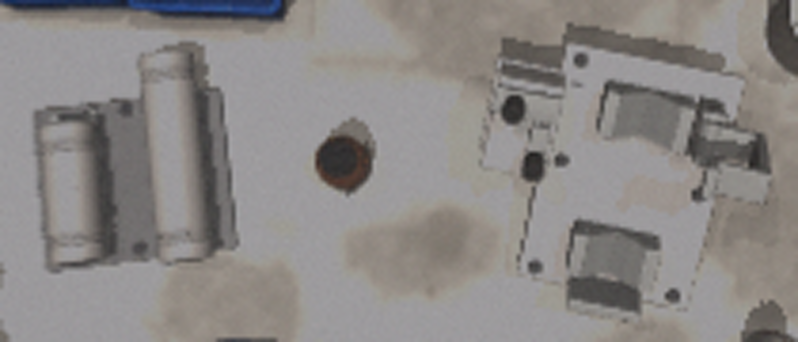

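View pics/c2.png

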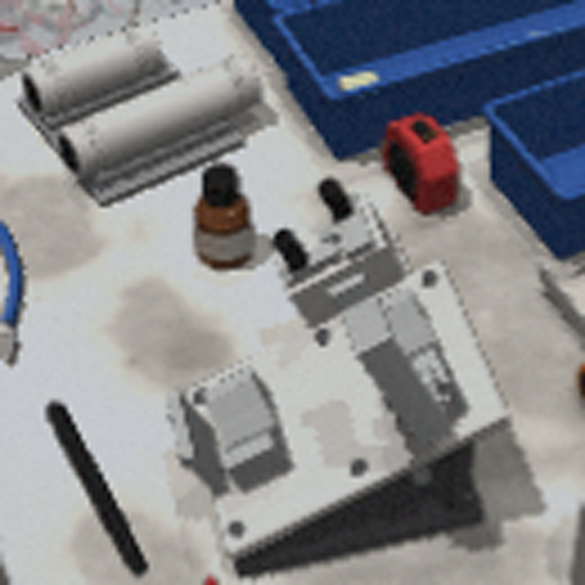

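Long barrel is the right-hand one in the rack: c1 (168,55)–(187,258), clearly longer than its neighbour at c1 (45–105,120–265). The strap is up and leaning right, c1 (735,150). The knobs are at c1 (513,107) and (532,163). I'll fit the poses next.

```bash
cat > h.py <<'E'
import numpy as np,cv2
from scipy.optimize import least_squares
from scipy.spatial.transform import Rotation as R
C={n:dict(np.load(f"{n}.npz")) for n in("top","side")}
def proj(n,P):
    c=C[n];T=np.linalg.inv(c["world_from_camera"]);p=np.atleast_2d(P)@T[:3,:3].T+T[:3,3]
    s=p[:,:2]/p[:,2:];s=s*(1+c["k1"]*(s**2).sum(1,keepdims=True))
    return s*c["fx"]+[c["cx"],c["cy"]]
def c1(u):return (np.array(u,float)+.5)/3.8-.5+[130,165]
def c2(u):return (np.array(u,float)+.5)/4.5-.5+[180,150]
def veeT(q): # x,y,yaw
    return R.from_euler("ZY",[q[2],-np.radians(24)]).as_matrix(),np.array([q[0],q[1],.068])
def vee(q,P):
    M,t=veeT(q);return np.atleast_2d(P)/1000@M.T+t
def cyl(q,L,z=.0315,k=24): # silhouette points of a level cylinder
    a=np.linspace(0,2*np.pi,k,endpoint=False);d=np.array([np.cos(q[2]),np.sin(q[2]),0]);n=np.array([-d[1],d[0],0])
    o=np.array([q[0],q[1],z]);e=np.cos(a)[:,None]*n*.02+np.sin(a)[:,None]*np.array([0,0,.02])
    return np.vstack([o+d*L/2+e,o-d*L/2+e])
E
cat > fit.py <<'E'
from h import *
V=[("top",c1,(513,105),(52,88,71.5)),("top",c1,(532,160),(19,68,71.5)),("top",c1,(567,27),(88,62,0)),("top",c1,(742,75),(88,-62,0)),
("top",c1,(519,272),(-88,62,0)),("top",c1,(688,315),(-88,-62,0)),("side",c2,(286,237),(19,68,71.5)),("side",c2,(330,186),(52,88,71.5)),
("side",c2,(510,415),(88,-62,0)),("side",c2,(440,262),(88,62,0)),("side",c2,(235,555),(-88,-62,0)),
("top",c1,(570,222),(-36,30,28)),("top",c1,(661,240),(-36,-30,28))]
f=lambda q:np.concatenate([proj(n,vee(q,P))[0]-g(u) for n,g,u,P in V])
s=least_squares(f,[.5,-.3,-.2],loss="soft_l1");print("vee",s.x.round(4));print(s.fun.reshape(-1,2).round(1).tolist())
B=[("top",c1,(140,62),0),("top",c1,(195,52),0),("top",c1,(160,260),0),("top",c1,(213,255),0)]
# barrel: match silhouette hull side mid-lines and ends in both views via hull rectangle
hull={"top":c1([(143,57),(191,50),(213,253),(161,262)]),"side":c2([(60,140),(240,55),(265,95),(75,178)])}
def g(q):
    r=[]
    for n,h in hull.items():
        H=cv2.convexHull(proj(n,cyl(q,.15)).astype(np.float32))[:,0]
        r+=[cv2.pointPolygonTest(H,tuple(map(float,p)),True) for p in h]
    return np.array(r)
x0=[.47,.09,.1]
s2=least_squares(g,x0,diff_step=1e-3,loss="soft_l1");print("barrel",s2.x.round(4),s2.fun.round(2))
np.savez("fit.npz",v=s.x,b=s2.x)
out=[]
for n in("top","side"):
    im=cv2.imread(f"pics/{n}0.png");k=5;x0,y0,w,hh=(135,168,210,85) if n=="top" else (180,150,130,130)
    k=3.8 if n=="top" else 4.4
    I=cv2.resize(im[y0:y0+hh,x0:x0+w],None,fx=k,fy=k,interpolation=cv2.INTER_CUBIC)
    def pl(P,c,cl=True):
        p=((proj(n,P)-[x0,y0]+.5)*k-.5);cv2.polylines(I,[np.round(p*8).astype(np.int32)],cl,c,1,cv2.LINE_AA,3)
    q=s.x
    pl(vee(q,[(88,62,0),(88,-62,0),(-88,-62,0),(-88,62,0)]),(0,255,0))
    for a,b in((-68,-36),(36,68)):
        for y in(1,-1):pl(vee(q,[(a,30*y,28),(b,30*y,28),(b,20*y,28),(a,20*y,28)]),(255,0,255))
    pl(vee(q,[(0,58,36),(66,58,36),(66,102,36),(0,102,36)]),(255,255,0))
    for x,y in((19,68),(52,88)):pl(vee(q,[(x+7*np.cos(t),y+7*np.sin(t),71.5) for t in np.linspace(0,6.28,16)]),(0,0,255))
    p=proj(n,cyl(s2.x,.15)).astype(np.float32);h=cv2.convexHull(p)[:,0];cv2.polylines(I,[np.round(((h-[x0,y0]+.5)*k-.5)*8).astype(np.int32)],True,(0,165,255),1,cv2.LINE_AA,3)
    for a,c in((1.6,(255,0,0)),(2.0,(0,255,255))):
        def st(P):
            o=np.array([52,-42,30.]);d=np.array(P,float)-o;cs,sn=np.cos(a),np.sin(a)
            return np.c_[d[:,0],d[:,1]*cs-d[:,2]*sn,d[:,1]*sn+d[:,2]*cs]+o
        if n=="top": pl(vee(q,st([(42,-44,66),(42,40,66),(62,40,66),(62,-44,66)])),c)
    out.append(I)
cv2.imwrite("pics/o1.png",out[0]);cv2.imwrite("pics/o2.png",out[1])
E
python3 fit.py
```

```text
vee [ 0.4882 -0.3911 -0.1853]
[[-0.1, 1.4], [0.4, 1.2], [0.0, 2.7], [1.4, -0.2], [-0.7, -0.3], [-0.3, -2.2], [1.1, -0.9], [0.6, -0.6], [0.8, -0.8], [1.1, -1.5], [-0.5, -0.7], [1.3, 1.8], [0.0, 1.8]]
barrel [ 0.4986 -0.0701  0.1444] [ 0.33  0.33  0.89 -0.01  0.12 -0.16  0.34 -0.31]
```

View pics/o1.png

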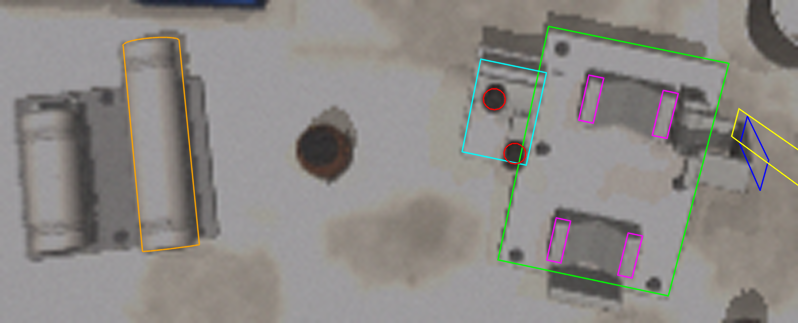

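Overlay shows the fit good to about 1 px. The barrel outline sits on the right barrel, (122..200,37..250). The strap is near (720,140), so its angle still needs fitting. One zoomed two-view overlay should settle that.

```bash
cat > ov.py <<'E'
from h import *
def st(P,a):
    o=np.array([52,-42,30.]);d=np.array(P,float)-o;cs,sn=np.cos(a),np.sin(a)
    return np.c_[d[:,0],d[:,1]*cs-d[:,2]*sn,d[:,1]*sn+d[:,2]*cs]+o
def panel(n,img,x0,y0,w,h,k,q,angs):
    I=cv2.resize(img[y0:y0+h,x0:x0+w],None,fx=k,fy=k,interpolation=cv2.INTER_CUBIC)
    def pl(P,c):
        p=((proj(n,vee(q,P))-[x0,y0]+.5)*k-.5);cv2.polylines(I,[np.round(p*8).astype(np.int32)],False,c,1,cv2.LINE_AA,3)
    pl([(88,62,0),(88,-62,0),(-88,-62,0),(-88,62,0),(88,62,0)],(0,255,0))
    for a,b in((-68,-36),(36,68)):pl([(a,30,28),(a,0,8)if 0 else(a,20,28),(a,0,8),(a,-20,28),(a,-30,28),(b,-30,28),(b,-20,28),(b,0,8),(b,20,28),(b,30,28),(a,30,28)],(255,0,255))
    pl([(0,58,36),(66,58,36),(66,102,36),(0,102,36),(0,58,36)],(255,255,0))
    for x,y in((19,68),(52,88)):pl([(x+7*np.cos(t),y+7*np.sin(t),71.5) for t in np.linspace(0,6.28,16)],(0,0,255))
    for a,c in angs:
        for x in(42,62):pl(st([(x,-44,30),(x,-44,66),(x,40,66),(x,40,34),(x,53,34)],a),c)
        pl(st([(42,53,34),(62,53,34)],a),c);pl(st([(42,40,66),(62,40,66)],a),c);pl(st([(42,-44,66),(62,-44,66)],a),c)
    return I
E
python3 - <<'E'
from ov import *
q=np.load("fit.npz")["v"];A=[(1.0,(255,0,0)),(1.4,(0,255,255)),(1.8,(0,128,255))]
a=panel("top",cv2.imread("pics/top0.png"),252,168,84,90,4.7,q,A)
b=panel("side",cv2.imread("pics/side0.png"),215,185,84,90,4.7,q,A)
cv2.imwrite("pics/o3.png",np.hstack([a,b]));print(a.shape)
E
```

```text
(423, 395, 3)
```

View pics/o3.png

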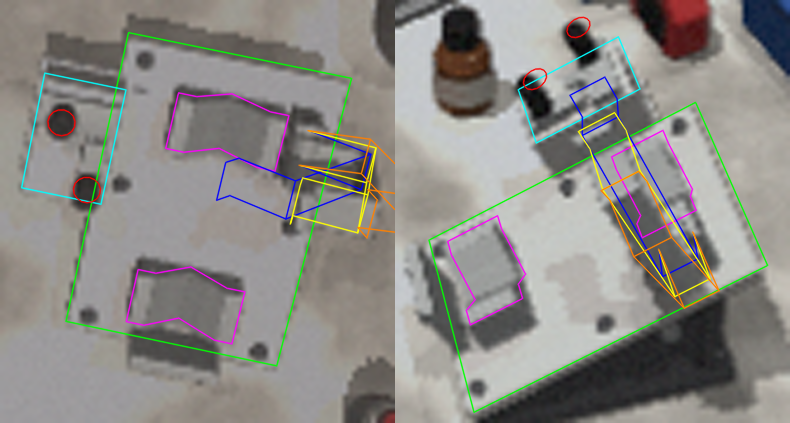

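Zoom: the deck, V-blocks and knobs agree with the model to about 1 px. My two V-block clicks were really on the block's shaded face. The strap's bright leg face at (290–350,170–222) matches the 1.4 outline, so it needs a push past 1.55. I'll refine the pose from image gradients.

```bash
cat > ref.py <<'E'
from h import *
from scipy.optimize import minimize
I={n:cv2.GaussianBlur(cv2.cvtColor(cv2.imread(f"pics/{n}0.png"),6).astype(np.float32),(0,0),.8) for n in C}
G={n:(cv2.Sobel(i,cv2.CV_32F,1,0)/8,cv2.Sobel(i,cv2.CV_32F,0,1)/8) for n,i in I.items()}
def score(n,segs):
    t=0
    for P in segs:
        p=proj(n,P);d=np.gradient(p,axis=0);d/=np.linalg.norm(d,axis=1,keepdims=True)+1e-9
        m=p.astype(np.float32);gx,gy=[cv2.remap(g,m[:,0],m[:,1],1)[:,0] for g in G[n]]
        t+=np.minimum(np.abs(gx*-d[:,1]+gy*d[:,0]),25).mean()
    return t
L=lambda a,b:np.linspace(a,b,40)
def vsegs(q):
    s=[L((88,62,0),(88,-62,0)),L((88,-62,0),(-88,-62,0)),L((-88,62,0),(0,62,0)),L((0,102,36),(66,102,36)),L((66,102,36),(66,60,36))]
    for a,b in((-68,-36),(36,68)):
        for y in(30,-30):s.append(L((a,y,28),(b,y,28)))
        s.append(L((b,30,28),(b,20,28)));s.append(L((b,20,28),(b,0,8)));s.append(L((b,0,8),(b,-20,28)))
    for x,y in((19,68),(52,88)):s.append(np.array([(x+7*np.cos(t),y+7*np.sin(t),71.5) for t in np.linspace(0,6.28,30)]))
    return [vee(q,P) for P in s]
def bsegs(q,n):
    H=cv2.convexHull(proj(n,cyl(q,.15,k=60)).astype(np.float32),returnPoints=False)[:,0];P=cyl(q,.15,k=60)[H];P=np.vstack([P,P[:1]])
    return [L(P[i],P[i+1]) for i in range(len(P)-1) if np.linalg.norm(P[i]-P[i+1])>.1]*2+[np.vstack([P[i] for i in range(len(P)-1) if 1])]
f=np.load("fit.npz")
def opt(fun,x0):
    S=np.array([[0,0,0],[.006,0,0],[-.004,.005,0],[-.004,-.005,.03]]);
    best=min((minimize(fun,x0+d,method="Nelder-Mead",options=dict(initial_simplex=x0+d+S,xatol=1e-5,fatol=1e-4)) for d in(np.zeros(3),np.array([.004,0,0]),np.array([-.004,0,0]),np.array([0,.004,0]),np.array([0,-.004,0]))),key=lambda r:r.fun)
    return best.x.round(4),round(best.fun,2)
for nm,x0,sg in(("vee",f["v"],lambda q,n:vsegs(q)),("barrel",f["b"],bsegs)):
    for ns in(["top"],["side"],["top","side"]):
        print(nm,ns,*opt(lambda q:-sum(score(n,sg(q,n)) for n in ns),x0))
E
python3 ref.py
```

```text
vee ['top'] [ 0.4922 -0.3899 -0.1999] -228.64
vee ['side'] [ 0.4879 -0.3947 -0.1822] -210.24
vee ['top', 'side'] [ 0.4903 -0.3911 -0.1364] -414.89
barrel ['top'] [ 0.5027 -0.0723  0.1355] -57.82
barrel ['side'] [ 0.5073 -0.068   0.1406] -56.04
barrel ['top', 'side'] [ 0.5036 -0.0719  0.1357] -107.04
```

```bash
cat > go.py <<'E'
# usage: go.py vee X Y Z | world X Y Z | barrel A Z   (mm; TCP target) ; prints tool-axis delta
import sys
from h import *
from plant import env
np.set_printoptions(suppress=True,precision=3)
q=np.array([.4905,-.391,-.19]);b=np.array([.5025,-.071,.138])
s=env.read_state();Rc=R.from_rotvec(s["tool_rot"]).as_matrix();p=s["ee_pos"]
m=sys.argv[1];a=[float(x) for x in sys.argv[2:]]
M,t=veeT(q);F=np.diag([-1,1,-1.])
if m=="vee":T=M@F;g=vee(q,a)[0]
elif m=="world":T=Rc;g=np.array(a)/1000
else:
    Z=R.from_euler("z",b[2]).as_matrix();T=Z@F;g=np.array([b[0],b[1],0])+Z@np.array([a[0],0,0])/1000;g[2]=a[1]/1000
print("t",s["time_s"],"q",s["qpos"],"F",s["force"],"w",s["width"],"g",s["grip_force"])
print("tcp world",p*1000,"in vee",(p-t)@M*1000)
print("delta_pos now-axes",(g-p)@Rc*1000,"target-axes",(g-p)@T*1000,"| delta_rot",R.from_matrix(Rc.T@T).as_rotvec())
E
J="python3 -m jog"
H='"hand":[94,94,94,94,94],"delta_rot":[[0,0,0],[0,0,0],[0,0,0],[0,0,0],[0,0,0]]'
python3 -m jog '{"hand":[94,94,94,94,94],"delta_pos":[[-28,-28,-4],[-28,-28,-4],[-28,-28,-4],[-28,-28,-4],[-28,-28,-4]],"delta_rot":[[0,0,0],[0,0,0],[0,0,0],[0,0,0],[0,0,0]]}' 20
python3 -m jog '{"hand":[94,94,94,94,94],"delta_pos":[[-28,-28,-4],[-28,-28,-4],[-28,-28,-4],[-28,-28,-4],[-28,-28,-4]],"delta_rot":[[0,0,0],[0,0,0],[0,0,0],[0,0,0],[0,0,0]]}' 20
python3 go.py vee 52 45 150
```

```text
time_s: 0.52
ee_pos: [0.326, 0.4145, 0.2463]
tool_rot: [-0.617, -3.08, 0.001]
force: [0.5, 0.6, 0.5]
width: 0.0632
grip_force: 0.0
time_s: 0.93
ee_pos: [0.4011, 0.2314, 0.2668]
tool_rot: [-0.618, -3.08, 0.0]
force: [0.8, -0.3, 0.3]
width: 0.0578
grip_force: 0.0
t 0.9333 q [-0.316  0.101 -0.282  1.957  0.032  1.088  0.563] F [ 0.752 -0.294  0.343] w 0.05781747701227457 g 0.0
tcp world [401.098 231.377 266.789] in vee [-106.728  594.292  265.12 ]
delta_pos now-axes [-300.02  -498.503   40.638] target-axes [-158.728 -549.292  115.12 ] | delta_rot [-0.043 -0.418 -0.203]
```

```bash

python3 -m jog '{"hand":[94,94,94,94,94],"delta_pos":[[-20,-33,0],[-20,-33,0],[-20,-33,0],[-20,-33,0],[-20,-33,0]],"delta_rot":[[0,0,0],[0,0,0],[0,0,0],[0,0,0],[0,0,0]]}'
python3 -m jog '{"hand":[94,94,94,94,94],"delta_pos":[[-20,-33,0],[-20,-33,0],[-20,-33,0],[-20,-33,0],[-20,-33,0]],"delta_rot":[[0,0,0],[0,0,0],[0,0,0],[0,0,0],[0,0,0]]}' |grep -E "time|pos"
python3 -m jog '{"hand":[94,94,94,94,94],"delta_pos":[[-20,-33,0],[-20,-33,0],[-20,-33,0],[-20,-33,0],[-20,-33,0]],"delta_rot":[[0,0,0],[0,0,0],[0,0,0],[0,0,0],[0,0,0]]}' |grep -E "time|pos"
python3 -m jog '{"hand":[94,94,94,94,94],"delta_pos":[[0,0,0],[0,0,0],[0,0,0],[0,0,0],[0,0,0]],"delta_rot":[[-0.009,-0.084,-0.041],[-0.009,-0.084,-0.041],[-0.009,-0.084,-0.041],[-0.009,-0.084,-0.041],[-0.009,-0.084,-0.041]]}' |grep -E "time|pos"
python3 go.py vee 52 45 150
```

```text
time_s: 1.35
ee_pos: [0.4292, 0.0407, 0.2667]
tool_rot: [-0.617, -3.08, -0.0]
force: [0.9, 0.1, 1.1]
width: 0.0581
grip_force: 0.0
time_s: 1.77
ee_pos: [0.4579, -0.1499, 0.2666]
time_s: 2.18
ee_pos: [0.4867, -0.3405, 0.2663]
time_s: 2.6
ee_pos: [0.4867, -0.3389, 0.2665]
t 2.6 q [ 0.541  0.119  0.154  2.015 -0.36   0.663  2.322] F [-0.075  0.117 -0.393] w 0.058120377997044746 g 0.0
tcp world [ 486.726 -338.89   266.548] in vee [ 68.381  50.46  186.893]
delta_pos now-axes [16.623 -5.44  36.787] target-axes [16.381 -5.46  36.893] | delta_rot [0.001 0.006 0.004]
```

```bash

python3 -m jog '{"hand":[94,94,94,94,94],"delta_pos":[[4,-1,15],[4,-1,15],[4,-1,15],[4,-1,15],[0,0,16]],"delta_rot":[[0,0,0],[0,0,0],[0,0,0],[0,0,0],[0,0,0]]}' |grep -E "pos|force"
python3 -m jog '{"hand":[94,94,94,94,94],"delta_pos":[[0,-7,0],[0,-7,0],[0,-7,0],[0,-7,0],[0,-7,0]],"delta_rot":[[0,0,0],[0,0,0],[0,0,0],[0,0,0],[0,0,0]]}' |grep -E "pos|force"
python3 -m jog '{"hand":[94,94,94,94,94],"delta_pos":[[0,-5,0],[0,-5,0],[0,-5,0],[0,-5,0],[0,-5,0]],"delta_rot":[[0,0,0],[0,0,0],[0,0,0],[0,0,0],[0,0,0]]}' |grep -E "pos|force"
python3 go.py vee 52 -14 110
python3 - <<'E'
from ov import *
from plant import env
q=np.array([.4905,-.391,-.19]);A=[(1.5,(255,0,0)),(1.9,(0,255,255))]
a=panel("top",env.camera("top")["pixels"],252,168,84,90,4.7,q,A)
b=panel("side",env.camera("side")["pixels"],215,175,84,90,4.7,q,A)
cv2.imwrite("pics/o4.png",np.hstack([a,b]))
E
```

```text
ee_pos: [0.5014, -0.3458, 0.1896]
force: [0.4, 0.3, 0.7]
grip_force: 0.0
ee_pos: [0.4958, -0.3818, 0.192]
force: [0.4, 1.7, 0.7]
grip_force: 0.5
ee_pos: [0.4912, -0.4049, 0.1907]
force: [0.3, 1.5, 0.1]
grip_force: 0.4
t 3.85 q [ 0.73   0.307  0.056  1.972 -0.483  0.56   2.537] F [0.321 1.472 0.078] w 0.058261859603433136 g 0.3974948264658451
tcp world [ 491.235 -404.879  190.655] in vee [ 52.942 -13.49  110.691]
delta_pos now-axes [ 0.944 -0.509  0.687] target-axes [ 0.942 -0.51   0.691] | delta_rot [0.003 0.003 0.002]
```

View pics/o4.png

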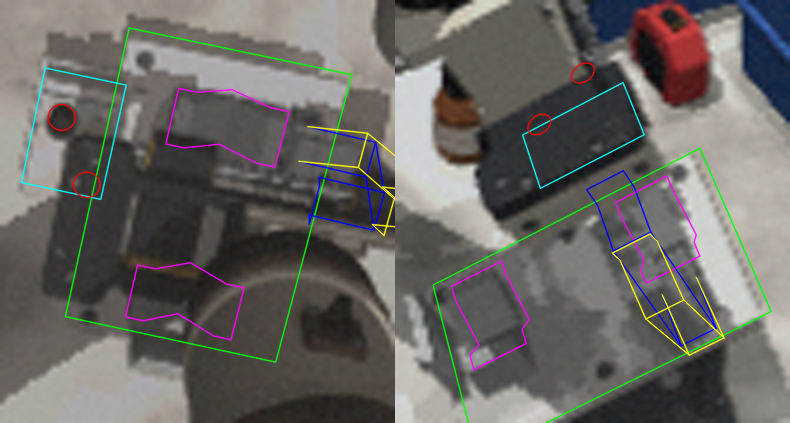

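Strap pushed: steady 1.5 N contact with the finger face at y≈-62, about 1.8 rad. The gripper hides the rest of the view. Joint 7 is near its limit, so I'll retreat and turn the tool half around.

```bash

python3 -m jog '{"hand":[94,94,94,94,94],"delta_pos":[[0,10,0],[0,15,0],[0,15,-10],[0,10,-30],[0,0,-40]],"delta_rot":[[0,0,0],[0,0,0],[0,0,0],[0,0,0],[0,0,0.04]]}' |grep -E "pos|force"
python3 go.py barrel -12 150
```

```text
ee_pos: [0.468, -0.3438, 0.2607]
force: [1.7, -0.3, 0.3]
grip_force: 0.0
t 4.3667 q [ 0.628  0.114  0.099  2.031 -0.367  0.672  2.323] F [ 1.68  -0.338  0.285] w 0.05818754460192901 g 0.0
tcp world [ 468.033 -343.797  260.665] in vee [ 50.064  42.11  188.607]
delta_pos now-axes [ 80.514 267.103  91.926] target-axes [-59.666 265.463 110.665] | delta_rot [-0.052  0.414 -0.356]
```

```bash
sed -i 's/F=np.diag(\[-1,1,-1.\])/F=np.diag([1,-1,-1.])/' go.py
python3 -m jog '{"hand":[94,94,94,94,94],"delta_pos":[[0,0,0],[0,0,0],[0,0,0],[0,0,0],[0,0,0]],"delta_rot":[[0,0,0.1],[0,0,0.11],[0,0,0.11],[0,0,0.11],[0,0,0.11]]}' |grep -E "pos|force"
python3 go.py barrel -12 150
```

```text
ee_pos: [0.4685, -0.3484, 0.2639]
force: [0.8, -0.1, 0.0]
grip_force: 0.0
t 4.7833 q [ 0.584  0.111  0.151  2.029 -0.378  0.671  1.789] F [ 0.76  -0.114  0.008] w 0.05789916515500283 g 0.0
tcp world [ 468.535 -348.415  263.88 ] in vee [ 52.619  37.67  190.989]
delta_pos now-axes [213.277 188.453  92.198] target-axes [  59.804 -270.106  113.88 ] | delta_rot [ 0.518 -0.07   2.192]
```

```bash

python3 -m jog '{"hand":[94,94,94,94,94],"delta_pos":[[0,0,0],[0,0,0],[0,0,0],[0,0,0],[0,0,0]],"delta_rot":[[0,0,0.11],[0,0,0.11],[0,0,0.11],[0,0,0.11],[0,0,0.11]]}' |grep -E "pos"
python3 -m jog '{"hand":[94,94,94,94,94],"delta_pos":[[0,0,0],[0,0,0],[0,0,0],[0,0,0],[0,0,0]],"delta_rot":[[0,0,0.11],[0,0,0.11],[0,0,0.11],[0,0,0.11],[0,0,0.11]]}' |grep -E "pos"
python3 -m jog '{"hand":[94,94,94,94,94],"delta_pos":[[0,0,0],[0,0,0],[0,0,0],[0,0,0],[0,0,0]],"delta_rot":[[0,0,0.11],[0,0,0.11],[0,0,0.11],[0,0,0.11],[0,0,0.11]]}' |grep -E "pos"
python3 -m jog '{"hand":[94,94,94,94,94],"delta_pos":[[0,0,0],[0,0,0],[0,0,0],[0,0,0],[0,0,0]],"delta_rot":[[0,0,0.11],[0,0,0.11],[0,0,0.11],[0,0,0.11],[0,0,0.11]]}' |grep -E "pos"
python3 go.py barrel -12 150
```

```text
ee_pos: [0.4685, -0.3484, 0.2636]
ee_pos: [0.4686, -0.3484, 0.2636]
ee_pos: [0.4685, -0.3484, 0.2636]
ee_pos: [0.4685, -0.3484, 0.2636]
t 6.45 q [ 0.398  0.113  0.353  2.035 -0.417  0.679 -0.376] F [ 0.615 -0.267  0.148] w 0.05806816705415336 g 0.0
tcp world [ 468.549 -348.4    263.627] in vee [ 52.526  37.688 190.754]
delta_pos now-axes [  26.917 -283.26    92.06 ] target-axes [  59.788 -270.092  113.627] | delta_rot [ 0.139 -0.398  0.031]
```

```bash

python3 -m jog '{"hand":[94,94,94,94,94],"delta_pos":[[0,0,0],[0,0,0],[0,0,0],[0,0,0],[0,0,0]],"delta_rot":[[0.028,-0.08,0.006],[0.028,-0.08,0.006],[0.028,-0.08,0.006],[0.028,-0.08,0.006],[0.028,-0.08,0.006]]}' |grep -E "pos"
python3 -m jog '{"hand":[94,94,94,94,94],"delta_pos":[[6,-27,10],[6,-27,10],[6,-27,10],[6,-27,10],[6,-27,10]],"delta_rot":[[0,0,0],[0,0,0],[0,0,0],[0,0,0],[0,0,0]]}' |grep -E "pos"
python3 -m jog '{"hand":[94,94,94,94,94],"delta_pos":[[6,-27,12],[6,-27,12],[6,-27,12],[6,-27,12],[6,-27,12]],"delta_rot":[[0,0,0],[0,0,0],[0,0,0],[0,0,0],[0,0,0]]}' |grep -E "pos"
python3 go.py barrel -12 150
```

```text
ee_pos: [0.4688, -0.3487, 0.2645]
ee_pos: [0.4786, -0.2095, 0.2128]
ee_pos: [0.4887, -0.0718, 0.1526]
t 7.7 q [-0.112  0.292  0.236  2.022 -0.087  0.839 -1.255] F [ 0.537  0.036 -0.098] w 0.05809830128347025 g 0.0
tcp world [488.666 -71.826 152.637] in vee [-22.288 313.084 102.57 ]
delta_pos now-axes [1.816 1.091 2.634] target-axes [1.816 1.085 2.637] | delta_rot [0.002 0.002 0.006]
```

```bash

python3 -m jog '{"hand":[94,94,94,94,94],"delta_pos":[[2,1,18],[0,0,18],[0,0,18],[0,0,18],[0,0,18]],"delta_rot":[[0.002,0.002,0.006],[0,0,0],[0,0,0],[0,0,0],[0,0,0]]}' |grep -E "pos|force"
python3 -m jog '{"hand":[94,94,94,94,94],"delta_pos":[[0,0,12],[0,0,12],[0,0,10],[0,0,8],[0,0,7]],"delta_rot":[[0,0,0],[0,0,0],[0,0,0],[0,0,0],[0,0,0]]}' |grep -E "pos|force"
python3 go.py barrel -12 14
```

```text
ee_pos: [0.4909, -0.0738, 0.0624]
force: [0.6, -0.1, -0.8]
grip_force: 0.0
ee_pos: [0.4909, -0.0744, 0.0135]
force: [-0.4, -0.7, 0.4]
grip_force: 0.0
t 8.5333 q [-0.051  0.538  0.178  2.081 -0.178  0.538 -1.178] F [-0.426 -0.712  0.367] w 0.05793379225452654 g 0.0
tcp world [490.877 -74.402  13.483] in vee [-76.459 310.972 -25.634]
delta_pos now-axes [-0.021 -1.77  -0.517] target-axes [-0.019 -1.77  -0.517] | delta_rot [-0.     0.001 -0.001]
```

```bash

python3 -m jog '{"hand":[120,130,140,150,160],"delta_pos":[[0,-1.8,0],[0,0,0],[0,0,0],[0,0,0],[0,0,0]],"delta_rot":[[0,0,0],[0,0,0],[0,0,0],[0,0,0],[0,0,0]]}' 8
python3 -m jog '{"hand":[170,180,200,200,200],"delta_pos":[[0,0,0],[0,0,0],[0,0,0],[0,0,0],[0,0,0]],"delta_rot":[[0,0,0],[0,0,0],[0,0,0],[0,0,0],[0,0,0]]}' 8
```

```text
time_s: 8.95
ee_pos: [0.4901, -0.0687, 0.0145]
tool_rot: [-3.129, -0.22, 0.004]
force: [-1.9, 10.4, 2.9]
width: 0.0396
grip_force: 8.0
time_s: 9.37
ee_pos: [0.4901, -0.0687, 0.0145]
tool_rot: [-3.129, -0.22, 0.004]
force: [-2.7, 10.1, 2.7]
width: 0.0397
grip_force: 8.0
```

```bash

python3 -m jog '{"hand":[220,220,220,220,220],"delta_pos":[[0,-2,0],[0,-2,0],[0,0,0],[0,0,0],[0,0,0]],"delta_rot":[[0,0,0],[0,0,0],[0,0,0],[0,0,0],[0,0,0]]}' 35
python3 -m jog '{"hand":[220,220,220,220,220],"delta_pos":[[0,0,-4],[0,0,-8],[0,0,-16],[0,0,-25],[0,0,-30]],"delta_rot":[[0,0,0],[0,0,0],[0,0,0],[0,0,0],[0,0,0]]}'
```

```text
time_s: 9.78
ee_pos: [0.4902, -0.0683, 0.0143]
tool_rot: [-3.133, -0.216, 0.002]
force: [-1.9, 5.4, 2.0]
width: 0.0394
grip_force: 35.0
time_s: 10.2
ee_pos: [0.4887, -0.0703, 0.097]
tool_rot: [3.134, 0.212, -0.007]
force: [0.6, 0.6, -5.0]
width: 0.0395
grip_force: 35.0
```

```bash

python3 -m jog '{"hand":[220,220,220,220,220],"delta_pos":[[0,0,-32],[0,0,-32],[0,0,-32],[0,0,-24],[0,0,-10]],"delta_rot":[[0,0,0],[0,0,0],[0,0,0],[0,0,0],[0,0,0]]}'|grep -E "pos|force"
python3 go.py vee -4 0 140
```

```text
ee_pos: [0.4924, -0.0706, 0.2313]
force: [0.4, -0.4, -3.6]
grip_force: 35.0
t 10.6167 q [-0.141  0.189  0.259  1.946 -0.057  1.008 -1.293] F [ 0.352 -0.352 -3.584] w 0.03919993451677978 g 34.990800619125366
tcp world [492.351 -70.593 231.321] in vee [ 12.809 314.991 173.074]
delta_pos now-axes [-102.531  297.854   36.962] target-axes [-16.809 314.991  33.074] | delta_rot [-0.067  0.409  0.32 ]
```

```bash

python3 -m jog '{"hand":[220,220,220,220,220],"delta_pos":[[-6,20,0],[-11,32,0],[-11,32,0],[-11,32,0],[-11,32,0]],"delta_rot":[[0,0,0],[0,0,0],[0,0,0],[0,0,0],[0,0,0]]}'|grep -E "pos"
python3 -m jog '{"hand":[220,220,220,220,220],"delta_pos":[[-11,32,0],[-11,32,0],[-11,32,0],[-11,32,0],[-6,20,0]],"delta_rot":[[0,0,0],[0,0,0],[0,0,0],[0,0,0],[0,0,0]]}'|grep -E "pos"
python3 -m jog '{"hand":[220,220,220,220,220],"delta_pos":[[0,0,0],[0,0,0],[0,0,0],[0,0,0],[0,0,0]],"delta_rot":[[-0.013,0.082,0.064],[-0.013,0.082,0.064],[-0.013,0.082,0.064],[-0.013,0.082,0.064],[-0.013,0.082,0.064]]}'|grep -E "pos|force"
python3 go.py vee -4 0 100
```

```text
ee_pos: [0.4596, -0.2243, 0.2263]
ee_pos: [0.4285, -0.3805, 0.2263]
ee_pos: [0.4299, -0.3768, 0.2262]
force: [0.7, 0.5, -4.4]
grip_force: 35.0
t 11.8667 q [ 0.449  0.158  0.413  2.083 -0.535  0.646 -0.529] F [ 0.709  0.495 -4.388] w 0.039133841991629795 g 34.98887836933136
tcp world [ 429.859 -376.797  226.217] in vee [  7.501   2.495 169.851]
delta_pos now-axes [-11.133   2.567  69.908] target-axes [-11.501   2.495  69.851] | delta_rot [-0.     0.005 -0.004]
```

```bash

python3 -m jog '{"hand":[220,220,220,220,220],"delta_pos":[[-3,1,12],[-3,1,12],[-3,0,12],[-2,0,12],[0,0,8]],"delta_rot":[[0,0.005,-0.004],[0,0,0],[0,0,0],[0,0,0],[0,0,0]]}'|grep -E "pos|force"
python3 go.py vee -4 0 19
python3 - <<'E'
from ov import *
from plant import env
q=np.array([.4905,-.391,-.19]);A=[(1.6,(255,0,0)),(1.85,(0,255,255))]
s=env.read_state();Rc=R.from_rotvec(s["tool_rot"]).as_matrix()
out=[]
for n,x0,y0 in(("top",250,180),("side",205,170)):
    im=env.camera(n)["pixels"];cv2.imwrite(f"pics/{n}5.png",im);I=panel(n,im,x0,y0,90,95,4.4,q,A)
    for off,c in((12,(0,165,255)),):
        a=np.linspace(0,6.28,40);o=s["ee_pos"]-Rc[:,2]*.0172+Rc[:,0]*off/1000
        P=np.vstack([o+Rc[:,0]*e+.02*(np.cos(a)[:,None]*Rc[:,1]+np.sin(a)[:,None]*Rc[:,2]) for e in(-.075,.075)])
        h=cv2.convexHull(proj(n,P).astype(np.float32))[:,0]
        cv2.polylines(I,[np.round(((h-[x0,y0]+.5)*4.4-.5)*8).astype(np.int32)],True,c,1,cv2.LINE_AA,3)
    out.append(I)
cv2.imwrite("pics/o5.png",np.hstack(out))
E
```

```text
ee_pos: [0.4418, -0.3797, 0.1689]
force: [-0.8, 0.0, -4.3]
grip_force: 35.0
t 12.2833 q [ 0.499  0.268  0.358  2.109 -0.692  0.546 -0.369] F [-0.835  0.043 -4.292] w 0.03897136971676661 g 34.98791992664337
tcp world [ 441.752 -379.674  168.94 ] in vee [ -4.63    1.915 112.554]
delta_pos now-axes [ 1.116  2.236 93.542] target-axes [ 0.63   1.915 93.554] | delta_rot [-0.003  0.005  0.004]
```

View pics/o5.png

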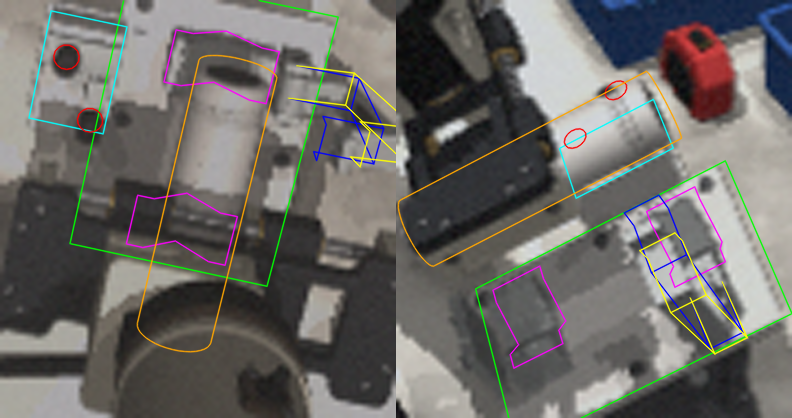

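The barrel is held level with the outline. Its upper end sits at top (233,65) against 57 predicted, and side (668,130) against 680, so its centre is about 7 mm ahead of the grasp, not 12. The strap lies clear to the right, at about 1.8. I'll lower it with the TCP at x≈-2.

```bash

python3 -m jog '{"hand":[220,220,220,220,220],"delta_pos":[[2,1,12],[1,1,12],[0,0,12],[0,0,12],[0,0,10]],"delta_rot":[[0,0.003,0.004],[0,0,0],[0,0,0],[0,0,0],[0,0,0]]}'|grep -E "pos|force"
python3 go.py vee -2 0 19
```

```text
ee_pos: [0.4695, -0.3874, 0.1194]
force: [1.0, 1.0, -5.2]
grip_force: 35.0
t 12.8 q [ 0.553  0.387  0.273  2.088 -0.837  0.46  -0.249] F [ 1.041  0.978 -5.172] w 0.03918049305567889 g 34.98901069164276
tcp world [ 469.511 -387.358  119.414] in vee [ 1.454 -0.388 55.632]
delta_pos now-axes [-3.508 -0.312 36.627] target-axes [-3.454 -0.388 36.632] | delta_rot [-0.002 -0.001  0.002]
```

```bash

python3 -m jog '{"hand":[220,220,220,220,220],"delta_pos":[[0,0,6],[0,0,6],[0,0,5],[0,0,4],[0,0,3]],"delta_rot":[[0,0,0],[0,0,0],[0,0,0],[0,0,0],[0,0,0]]}'|grep -E "pos|force"
python3 go.py vee -2 0 19
```

```text
ee_pos: [0.4777, -0.389, 0.097]
force: [-4.5, 0.7, -4.3]
grip_force: 35.0
t 13.2167 q [ 0.579  0.435  0.233  2.081 -0.892  0.423 -0.2  ] F [-4.48   0.696 -4.316] w 0.03920025258127941 g 34.98874068260193
tcp world [ 477.703 -389.023   96.996] in vee [-0.028 -0.475 31.752]
delta_pos now-axes [-1.973 -0.445 12.753] target-axes [-1.972 -0.475 12.752] | delta_rot [-0.002 -0.    -0.   ]
```

```bash

python3 -m jog '{"hand":[220,220,220,220,220],"delta_pos":[[0,0,1],[0,0,1],[0,0,1],[0,0,0],[0,0,0]],"delta_rot":[[0,0,0],[0,0,0],[0,0,0],[0,0,0],[0,0,0]]}'|grep -E "pos|force"
python3 go.py vee -2 0 19
```

```text
ee_pos: [0.4788, -0.3892, 0.0945]
force: [-4.3, -0.3, -6.5]
grip_force: 35.0
t 13.6333 q [ 0.582  0.441  0.228  2.079 -0.898  0.419 -0.195] F [-4.278 -0.284 -6.539] w 0.0389444667633307 g 34.988738894462585
tcp world [ 478.811 -389.234   94.535] in vee [ 0.002 -0.474 29.045]
delta_pos now-axes [-2.004 -0.45  10.046] target-axes [-2.002 -0.474 10.045] | delta_rot [-0.002 -0.    -0.   ]
```

```bash

python3 -m jog '{"hand":[220,220,220,220,220],"delta_pos":[[-1.5,0,0],[-1.5,0,0],[-1,0,0],[0,0,0],[0,0,0]],"delta_rot":[[0,0,0],[0,0,0],[0,0,0],[0,0,0],[0,0,0]]}'|grep -E "pos|force"
python3 go.py vee -2 0 19
```

```text
ee_pos: [0.4774, -0.3883, 0.094]
force: [0.2, 0.1, -3.9]
grip_force: 35.0
t 14.05 q [ 0.59   0.439  0.221  2.085 -0.906  0.415 -0.181] F [ 0.198  0.056 -3.883] w 0.039109081837749256 g 34.988683462142944
tcp world [ 477.419 -388.341   94.032] in vee [-1.606  0.14  29.21 ]
delta_pos now-axes [-0.423  0.167 10.208] target-axes [-0.394  0.14  10.21 ] | delta_rot [-0.003 -0.003  0.003]
```

```bash

python3 -m jog '{"hand":[220,220,220,220,220],"delta_pos":[[-1,0,2],[0,0,2],[0,0,1.5],[0,0,0],[0,0,0]],"delta_rot":[[0,0,0],[0,0,0],[0,0,0],[0,0,0],[0,0,0]]}'|grep -E "pos|force"
python3 go.py vee -2 0 19
```

```text
ee_pos: [0.4779, -0.3888, 0.0879]
force: [0.2, -0.1, -4.4]
grip_force: 35.0
t 14.4667 q [ 0.599  0.45   0.21   2.084 -0.92   0.405 -0.167] F [ 0.19  -0.12  -4.395] w 0.039165460903271436 g 34.98775005340576
tcp world [ 477.873 -388.777   87.93 ] in vee [-3.605 -0.202 23.421]
delta_pos now-axes [ 1.599 -0.189  4.424] target-axes [ 1.605 -0.202  4.421] | delta_rot [-0.002 -0.001  0.001]
```

```bash

python3 -m jog '{"hand":[220,220,220,220,220],"delta_pos":[[0,0,1],[0,0,1],[0,0,1],[0,0,0],[0,0,0]],"delta_rot":[[0,0,0],[0,0,0],[0,0,0],[0,0,0],[0,0,0]]}'|grep -E "pos|force"
python3 go.py vee -2 0 19
```

```text
ee_pos: [0.4787, -0.3904, 0.0865]
force: [-6.3, 0.1, 6.8]
grip_force: 35.0
t 14.8833 q [ 0.603  0.454  0.206  2.083 -0.927  0.4   -0.161] F [-6.344  0.075  6.784] w 0.03902659762907155 g 34.97992694377899
tcp world [ 478.659 -390.399   86.5  ] in vee [-3.201 -1.646 21.676]
delta_pos now-axes [ 1.193 -1.645  2.681] target-axes [ 1.201 -1.646  2.676] | delta_rot [-0.001 -0.003  0.   ]
```

```bash

python3 -m jog '{"hand":[220,220,220,220,220],"delta_pos":[[-1,0.8,0],[-1,0.8,0],[-1,0,0],[0,0,0],[0,0,0]],"delta_rot":[[0,0,0],[0,0,0],[0,0,0],[0,0,0],[0,0,0]]}'|grep -E "pos|force"
python3 go.py vee -8 0 19|tail -2
python3 -m jog '{"hand":[220,220,220,220,220],"delta_pos":[[-1,0,0],[-1,0,0],[-1,0,0],[0,0,0],[0,0,0]],"delta_rot":[[0,0,0],[0,0,0],[0,0,0],[0,0,0],[0,0,0]]}'|grep -E "pos|force"
python3 go.py vee -8 0 19|tail -2; python3 -c "
from plant import env;print(env.read_state()['wrist_torque'])"
```

```text
ee_pos: [0.4786, -0.3904, 0.0865]
force: [-0.2, 1.4, 8.7]
grip_force: 35.0
tcp world [ 478.649 -390.369   86.504] in vee [-3.214 -1.618 21.687]
delta_pos now-axes [-4.799 -1.621  2.661] target-axes [-4.786 -1.618  2.687] | delta_rot [-0.003 -0.006  0.002]
ee_pos: [0.4769, -0.39, 0.0857]
force: [2.2, 1.2, 6.7]
grip_force: 35.0
tcp world [ 476.865 -390.02    85.714] in vee [-5.196 -1.612 21.704]
delta_pos now-axes [-2.82  -1.613  2.686] target-axes [-2.804 -1.612  2.704] | delta_rot [-0.002 -0.007  0.002]
[ 0.27865764 -0.24778769 -0.12985185]
```

```bash

python3 -m jog '{"hand":[220,220,220,220,220],"delta_pos":[[-1,0,0],[-1,0,0],[-1,0,0],[0,0,0],[0,0,0]],"delta_rot":[[0,0,0],[0,0,0],[0,0,0],[0,0,0],[0,0,0]]}'|grep -E "force: \["
python3 go.py vee -8 0 19|sed -n 2p
python3 -m jog '{"hand":[220,220,220,220,220],"delta_pos":[[-1,0,0],[-1,0,0],[-1,0,0],[0,0,0],[0,0,0]],"delta_rot":[[0,0,0],[0,0,0],[0,0,0],[0,0,0],[0,0,0]]}'|grep -E "force: \["
python3 go.py vee -8 0 19|sed -n 2p
```

```text
force: [2.3, 2.0, 7.1]
tcp world [ 474.224 -389.526   84.512] in vee [-8.14  -1.627 21.698]
force: [3.3, 1.4, 7.0]
tcp world [ 471.579 -389.074   83.344] in vee [-11.066  -1.682  21.723]
```

```bash

python3 -m jog '{"hand":[220,220,220,220,220],"delta_pos":[[-1,0,0],[-1,0,0],[-1,0,0],[0,0,0],[0,0,0]],"delta_rot":[[0,0,0],[0,0,0],[0,0,0],[0,0,0],[0,0,0]]}'|grep -E "force: \["
python3 go.py vee -8 0 19|sed -n 2p
python3 -m jog '{"hand":[220,220,220,220,220],"delta_pos":[[-1,0,0],[-1,0,0],[-1,0,0],[0,0,0],[0,0,0]],"delta_rot":[[0,0,0],[0,0,0],[0,0,0],[0,0,0],[0,0,0]]}'|grep -E "force: \["
python3 go.py vee -8 0 19|sed -n 2p
```

```text
force: [2.9, 1.3, 6.6]
tcp world [ 469.297 -388.619   82.29 ] in vee [-13.62   -1.667  21.706]
force: [10.6, -0.9, 5.5]
tcp world [ 469.266 -388.601   82.332] in vee [-13.634  -1.654  21.759]
```

Contact model: the V was met at z 21.7 and y -1.65, and the stop at x -13.6 (10 N). Together these match a fixture shift of about 5.8 mm in world x with the height unchanged, so I'll correct the frame. Next I relieve and open.

```bash
sed -i 's/q=np.array(\[.4905,-.391,-.19\])/q=np.array([.4847,-.3916,-.19])/' go.py
python3 -m jog '{"hand":[220,220,220,200,180],"delta_pos":[[1,0,-1],[1,0,-1],[0,0,-0.5],[0,0,0],[0,0,0]],"delta_rot":[[0,0,0],[0,0,0],[0,0,0],[0,0,0],[0,0,0]]}' 10
python3 go.py vee -8 0 19|sed -n 2p
python3 -m jog '{"hand":[160,140,120,110,100],"delta_pos":[[0,0,0],[0,0,0],[0,0,0],[0,0,0],[0,0,0]],"delta_rot":[[0,0,0],[0,0,0],[0,0,0],[0,0,0],[0,0,0]]}'
python3 go.py vee -14 0 19
```

```text
time_s: 17.8
ee_pos: [0.4683, -0.3883, 0.0838]
tool_rot: [3.019, -0.28, 0.655]
force: [9.1, -2.9, -1.8]
width: 0.0396
grip_force: 10.0
tcp world [ 468.282 -388.34    83.809] in vee [-8.861  0.101 21.25 ]
time_s: 18.22
ee_pos: [0.4632, -0.3874, 0.081]
tool_rot: [3.023, -0.285, 0.645]
force: [-1.0, -0.0, -0.2]
width: 0.0539
grip_force: 0.0
t 18.2167 q [ 0.639  0.448  0.183  2.111 -0.952  0.389 -0.11 ] F [-0.973 -0.014 -0.191] w 0.05393903506510249 g 0.0
tcp world [ 463.179 -387.442   81.   ] in vee [-14.737   0.019  20.792]
delta_pos now-axes [0.734 0.025 1.793] target-axes [0.737 0.019 1.792] | delta_rot [-0.003 -0.001  0.001]
```

```bash

python3 -m jog '{"hand":[94,94,94,94,94],"delta_pos":[[0,0,-5],[0,0,-8],[0,0,-12],[0,0,-20],[0,0,-30]],"delta_rot":[[0,0,0],[0,0,0],[0,0,0],[0,0,0],[0,0,0]]}' |grep -E "pos|force"
python3 -m jog '{"hand":[150,200,255,255,255],"delta_pos":[[0,0,-30],[0,0,-25],[0,20,-10],[0,35,0],[0,35,0]],"delta_rot":[[0,0,0],[0,0,0],[0,0,0],[0,0,0],[0,0,0]]}' |grep -E "pos|force"
python3 go.py vee 52 -132 160
python3 - <<'E'
from ov import *
from plant import env
q=np.array([.4847,-.3916,-.19]);out=[]
def cylv(n,I,x0,y0,k):
    a=np.linspace(0,6.28,40)
    P=vee(q,[(x-1,20*np.cos(t),36.3+20*np.sin(t)) for x in(-75,75) for t in a])
    h=cv2.convexHull(proj(n,P).astype(np.float32))[:,0]
    cv2.polylines(I,[np.round(((h-[x0,y0]+.5)*k-.5)*8).astype(np.int32)],True,(0,165,255),1,cv2.LINE_AA,3)
for n,x0,y0 in(("top",250,170),("side",205,180)):
    im=env.camera(n)["pixels"];cv2.imwrite(f"pics/{n}6.png",im);I=panel(n,im,x0,y0,90,95,4.4,q,[(1.8,(0,255,255))]);cylv(n,I,x0,y0,4.4);out.append(I)
cv2.imwrite("pics/o6.png",np.hstack(out))
E
```

```text
ee_pos: [0.4322, -0.3806, 0.1487]
force: [-0.5, -0.4, 0.1]
grip_force: 0.0
ee_pos: [0.3909, -0.4657, 0.2114]
force: [0.9, -0.4, 0.1]
grip_force: 0.0
t 19.05 q [ 0.644  0.279  0.428  1.988 -0.679  0.726 -0.236] F [ 0.865 -0.387  0.104] w 0.02933380243277105 g 0.0
tcp world [ 390.887 -465.715  211.39 ] in vee [-13.051 -90.499 162.77 ]
delta_pos now-axes [64.857 41.79   2.987] target-axes [65.051 41.501  2.77 ] | delta_rot [-0.003 -0.005  0.004]
```

View pics/o6.png

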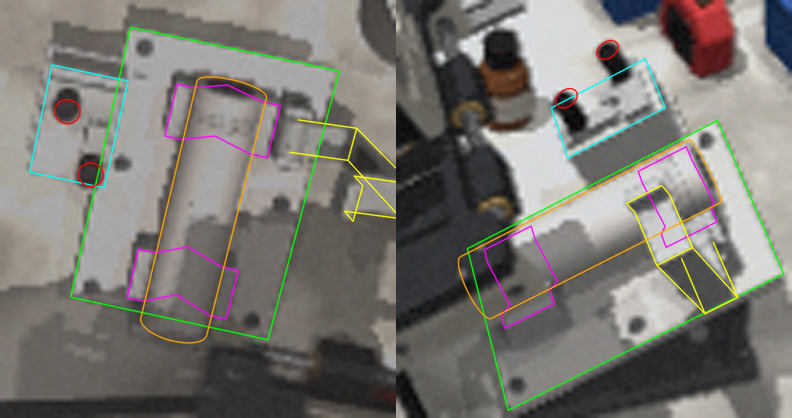

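The barrel lies in both Vs, aligned with the predicted seat outline; its upper end is at top (232,85) and side (700,150). The strap is still up at about 1.8. Now I swing it down from the outside.

```bash

python3 -m jog '{"hand":[255,255,255,255,255],"delta_pos":[[8,15,0],[15,15,0],[20,12,0],[15,0,1],[7,0,2]],"delta_rot":[[0,0,0],[0,0,0],[0,0,0],[0,0,0],[0,0,0]]}' |grep -E "pos|force"
python3 -m jog '{"hand":[255,255,255,255,255],"delta_pos":[[0,0,15],[0,0,18],[0,0,15],[0,0,12],[0,0,6]],"delta_rot":[[0,0,0],[0,0,0],[0,0,0],[0,0,0],[0,0,0]]}' |grep -E "pos|force|width"
python3 go.py vee 52 -113 94
```

```text
ee_pos: [0.4437, -0.5186, 0.2339]
force: [0.9, -0.7, 0.6]
grip_force: 0.0
ee_pos: [0.4683, -0.5211, 0.169]
force: [-1.0, 0.4, -0.3]
width: 0.0006
grip_force: 0.0
t 19.9833 q [ 0.655  0.486  0.38   1.802 -0.752  0.719 -0.251] F [-1.047  0.355 -0.302] w 0.0005923325481494994 g 0.0
tcp world [ 468.308 -521.073  168.965] in vee [  48.699 -130.239   88.838]
delta_pos now-axes [  3.315 -17.264  -5.07 ] target-axes [  3.301 -17.239  -5.162] | delta_rot [-0.006  0.002  0.001]
```

```bash

python3 -m jog '{"hand":[255,255,255,255,255],"delta_pos":[[3,-6,-2],[0,-6,-2],[0,-5,-1],[0,-5,-3],[0,-5,-3]],"delta_rot":[[0,0,0],[0,0,0],[0,0,0],[0,0,0],[0,0,0]]}' |grep -E "pos|force"
python3 -m jog '{"hand":[255,255,255,255,255],"delta_pos":[[0,-4,-3],[0,-4,-2],[0,-4,-2],[0,-4,-1],[0,-4,-1]],"delta_rot":[[0,0,0],[0,0,0],[0,0,0],[0,0,0],[0,0,0]]}' |grep -E "pos|force"
python3 go.py vee 52 -68 112
```

```text
ee_pos: [0.4721, -0.4957, 0.1847]
force: [-0.2, -0.2, 0.3]
grip_force: 0.0
ee_pos: [0.4721, -0.4755, 0.192]
force: [0.5, 0.0, 0.1]
grip_force: 0.0
t 20.8167 q [ 0.573  0.396  0.399  1.878 -0.705  0.694 -0.331] F [0.526 0.014 0.112] w 0.0004601271151873934 g 0.0
tcp world [ 472.092 -475.512  192.023] in vee [ 53.611 -84.783 111.89 ]
delta_pos now-axes [ -1.583 -16.786  -0.072] target-axes [ -1.611 -16.783  -0.11 ] | delta_rot [-0.002 -0.002  0.002]
```

```bash

python3 -m jog '{"hand":[255,255,255,255,255],"delta_pos":[[0,12,0],[0,14,0],[0,8,4],[0,0,10],[0,0,8]],"delta_rot":[[0,0,0],[0,0,0],[0,0,0],[0,0,0],[0,0,0]]}' |grep -E "pos|force"
python3 -m jog '{"hand":[255,255,255,255,255],"delta_pos":[[0,-5,0],[0,-5,0],[0,-5,0],[0,-4,0],[0,0,0]],"delta_rot":[[0,0,0],[0,0,0],[0,0,0],[0,0,0],[0,0,0]]}' |grep -E "pos|force"
python3 go.py vee 52 -68 112
python3 -m jog '{"hand":[255,255,255,255,255],"delta_pos":[[0,-3,0],[0,-3,0],[0,-3,0],[0,0,0],[0,0,0]],"delta_rot":[[0,0,0],[0,0,0],[0,0,0],[0,0,0],[0,0,0]]}' |grep -E "pos|force"
python3 go.py vee 52 -68 112
```

```text
ee_pos: [0.4739, -0.5124, 0.1704]
force: [0.6, 0.3, 0.8]
grip_force: 0.0
ee_pos: [0.4787, -0.4909, 0.1722]
force: [-1.0, -1.7, 0.5]
grip_force: 0.7
t 21.65 q [ 0.603  0.449  0.38   1.852 -0.744  0.682 -0.288] F [-0.978 -1.72   0.535] w 0.00040114750784629266 g 0.6561148943728767
tcp world [ 478.749 -490.938  172.22 ] in vee [ 54.19  -98.674  89.956]
delta_pos now-axes [ -2.055 -30.757 -21.941] target-axes [ -2.19  -30.674 -22.044] | delta_rot [-0.004 -0.002  0.003]
ee_pos: [0.4803, -0.4822, 0.1714]
force: [-1.1, -0.0, 0.4]
grip_force: 0.0
t 22.0667 q [ 0.591  0.44   0.379  1.866 -0.742  0.672 -0.298] F [-1.069 -0.007  0.399] w 0.00020773068054603022 g 0.04327301401644945
tcp world [ 480.258 -482.178  171.442] in vee [ 53.716 -89.787  89.315]
delta_pos now-axes [ -1.632 -21.89  -22.592] target-axes [ -1.716 -21.787 -22.685] | delta_rot [-0.004 -0.001  0.002]
```

```bash

python3 -m jog '{"hand":[255,255,255,255,255],"delta_pos":[[-1,4,0],[-1,0,-8],[0,0,-8],[0,-3,0],[0,-3,0]],"delta_rot":[[0,0,0],[0,0,0],[0,0,0],[0,0,0],[0,0,0]]}' |grep -E "pos|force"
python3 -m jog '{"hand":[255,255,255,255,255],"delta_pos":[[0,-3,0],[0,-3,-1],[0,-3,0],[0,-3,-1],[0,-3,0]],"delta_rot":[[0,0,0],[0,0,0],[0,0,0],[0,0,0],[0,0,0]]}' |grep -E "pos|force"
python3 go.py vee 52 -68 112
python3 - <<'E'
from plant import env
import cv2
for n in("top","side"):cv2.imwrite(f"pics/{n}7.png",env.camera(n)["pixels"])
E
```

```text
ee_pos: [0.4718, -0.4804, 0.1865]
force: [0.0, 0.5, -0.2]
grip_force: 0.0
ee_pos: [0.4737, -0.4657, 0.1879]
force: [-4.7, -2.2, 6.4]
grip_force: 3.7
t 22.9 q [ 0.559  0.388  0.396  1.899 -0.709  0.674 -0.336] F [-4.676 -2.232  6.411] w 0.0005458845445309833 g 3.691212236881256
tcp world [ 473.689 -465.674  187.918] in vee [ 51.677 -74.821 108.259]
delta_pos now-axes [ 0.34  -6.824 -3.733] target-axes [ 0.323 -6.821 -3.741] | delta_rot [-0.001 -0.002  0.001]
```

```bash
python3 - <<'E'
from ov import *
q=np.array([.4847,-.3916,-.19]);out=[]
for n,x0,y0 in(("top",282,165),("side",222,178)):
    im=cv2.imread(f"pics/{n}7.png");k=6.5
    I=cv2.resize(im[y0:y0+92,x0:x0+61],None,fx=k,fy=k,interpolation=cv2.INTER_CUBIC)
    J=I.copy()
    def pl(P,c):
        p=((proj(n,vee(q,P))-[x0,y0]+.5)*k-.5);cv2.polylines(I,[np.round(p*8).astype(np.int32)],False,c,1,cv2.LINE_AA,3)
    for a,c in((1.4,(255,0,0)),(1.75,(0,255,255))):
        pl(st([(42,40,66),(62,40,66),(62,40,34),(42,40,34),(42,40,66)],a),c);pl(st([(42,53,34),(62,53,34)],a),c)
    pl([(61,-55,108),(61,-94,108),(42,-94,108),(42,-55,108),(61,-55,108)],(0,0,255))
    out.append(I)
cv2.imwrite("pics/o7.png",np.hstack(out));print(np.hstack(out).shape)
E
```

```text
(598, 792, 3)
```

View pics/o7.png

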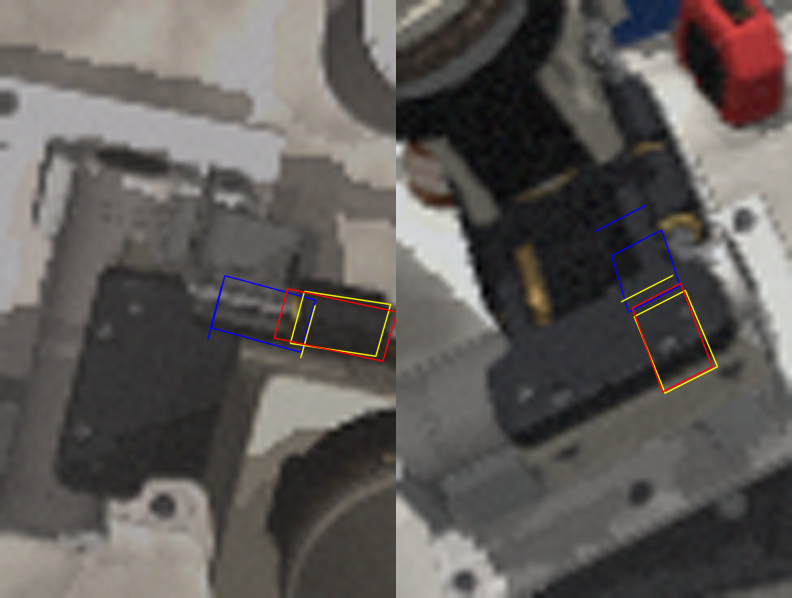

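The top panel shows the finger at (290–395,280–355) touching the strap, whose flange strip is at (195–295,285–335), so the strap is at about 1.3. It is following, but my path rose too little and rubbed. I'll carry on along the proper arc.

```bash

python3 -m jog '{"hand":[255,255,255,255,255],"delta_pos":[[0,0,-4],[0,-3,-1],[0,-4,-1],[0,-4,0],[0,-4,0]],"delta_rot":[[0,0,0],[0,0,0],[0,0,0],[0,0,0],[0,0,0]]}' |grep -E "force"
python3 go.py vee 52 -51 112|tail -2
```

```text
force: [-5.2, -0.6, 5.8]
grip_force: 3.5
tcp world [ 474.028 -450.235  193.404] in vee [ 51.549 -59.595 114.321]
delta_pos now-axes [ 0.458 -8.592  2.332] target-axes [ 0.451 -8.595  2.321] | delta_rot [-0.001 -0.002  0.001]
```

```bash

python3 -m jog '{"hand":[255,255,255,255,255],"delta_pos":[[0,5,-3],[0,15,0],[0,20,0],[0,5,15],[0,0,14]],"delta_rot":[[0,0,0],[0,0,0],[0,0,0],[0,0,0],[0,0,0]]}' |grep -E "force"
python3 go.py vee 52 -85 86|sed -n 2p
python3 -m jog '{"hand":[255,255,255,255,255],"delta_pos":[[0,-3,0],[0,-3,0],[0,-3,0],[0,-3,0],[0,-3,0]],"delta_rot":[[0,0,0],[0,0,0],[0,0,0],[0,0,0],[0,0,0]]}' |grep -E "force"
python3 go.py vee 52 -85 86|sed -n 2p
python3 -m jog '{"hand":[255,255,255,255,255],"delta_pos":[[0,-2,0],[0,-2,0],[0,-2,0],[0,-2,0],[0,-2,0]],"delta_rot":[[0,0,0],[0,0,0],[0,0,0],[0,0,0],[0,0,0]]}' |grep -E "force"
python3 go.py vee 52 -85 86|sed -n 2p
```

```text
force: [0.2, 0.4, -0.2]
grip_force: 0.0
tcp world [ 475.446 -499.849  169.293] in vee [  51.574 -108.049   87.916]
force: [0.0, -0.2, -0.0]
grip_force: 0.0
tcp world [ 479.586 -480.521  169.672] in vee [ 52.107 -88.286  88.094]
force: [0.8, -0.6, -0.5]
grip_force: 0.0
tcp world [ 481.065 -471.23   169.184] in vee [ 51.634 -78.884  87.771]
```

```bash

for i in 1; do python3 -m jog '{"hand":[255,255,255,255,255],"delta_pos":[[0,-2,0],[0,-2,0],[0,-2,0],[0,-2,0],[0,-2,0]],"delta_rot":[[0,0,0],[0,0,0],[0,0,0],[0,0,0],[0,0,0]]}' |grep -E "force"; done
python3 go.py vee 52 -85 86|sed -n 2p
python3 -m jog '{"hand":[255,255,255,255,255],"delta_pos":[[0,-2,0],[0,-2,0],[0,-2,0],[0,-1,0],[0,0,0]],"delta_rot":[[0,0,0],[0,0,0],[0,0,0],[0,0,0],[0,0,0]]}' |grep -E "force"
python3 go.py vee 52 -85 86|sed -n 2p
```

```text
force: [-1.6, -1.5, 2.8]
grip_force: 1.3
tcp world [ 482.556 -462.457  169.456] in vee [ 51.568 -69.987  88.098]
force: [-1.0, -1.1, 1.9]
grip_force: 0.9
tcp world [ 484.459 -454.244  169.156] in vee [ 51.736 -61.562  87.695]
```

```bash

python3 -m jog '{"hand":[255,255,255,255,255],"delta_pos":[[0,-3,0],[0,-3,0.5],[0,-5.5,1],[0,-5.5,1.5],[0,-5.5,2]],"delta_rot":[[0,0,0],[0,0,0],[0,0,0],[0,0,0],[0,0,0]]}' |grep -E "force"
python3 go.py vee 52 -85 86|sed -n 2p
python3 -m jog '{"hand":[255,255,255,255,255],"delta_pos":[[0,-5,2.5],[0,-5,3],[0,-4.5,3.5],[0,0,0],[0,0,0]],"delta_rot":[[0,0,0],[0,0,0],[0,0,0],[0,0,0],[0,0,0]]}' |grep -E "force"
python3 go.py vee 52 -20 70
```

```text
force: [-2.3, 0.1, 6.2]
grip_force: 3.1
tcp world [ 490.655 -432.253  164.673] in vee [ 51.677 -38.797  82.814]
force: [0.2, -0.0, -1.1]
grip_force: 0.0
t 26.3333 q [ 0.494  0.397  0.357  1.972 -0.749  0.57  -0.358] F [ 0.189 -0.029 -1.108] w 0.0003997053013170577 g 0.00014073282954996102
tcp world [ 497.719 -416.586  155.903] in vee [ 51.744 -22.078  73.184]
delta_pos now-axes [ 0.26  -2.058  3.197] target-axes [ 0.256 -2.078  3.184] | delta_rot [-0.006 -0.001  0.004]
```

```bash

python3 -m jog '{"hand":[255,255,255,255,255],"delta_pos":[[0,-3,3],[0,-3,3],[0,-2,2],[0,0,1],[0,0,1]],"delta_rot":[[0,0,0],[0,0,0],[0,0,0],[0,0,0],[0,0,0]]}' |grep -E "force"
python3 go.py vee 52 -20 70|sed -n 2p
python3 -m jog '{"hand":[255,255,255,255,255],"delta_pos":[[0,0,1],[0,0,1],[0,0,1],[0,0,0],[0,0,0]],"delta_rot":[[0,0,0],[0,0,0],[0,0,0],[0,0,0],[0,0,0]]}' |grep -E "force"
python3 go.py vee 52 -20 70|sed -n 2p
```

```text
force: [-22.8, 17.8, 41.2]
grip_force: 24.1
tcp world [ 502.237 -409.016  149.407] in vee [ 51.849 -13.79   66.026]
force: [-33.5, 22.8, 55.4]
grip_force: 32.8
tcp world [ 502.37  -409.08   149.191] in vee [ 51.891 -13.828  65.771]
```

```bash

python3 -m jog '{"hand":[255,255,255,255,255],"delta_pos":[[0,0,-2],[0,0,-2],[0,0,-4],[0,0,-6],[0,0,-8]],"delta_rot":[[0,0,0],[0,0,0],[0,0,0],[0,0,0],[0,0,0]]}' |grep -E "force"
python3 go.py vee 52 -20 70|sed -n 1,2p
python3 - <<'E'
from plant import env
import cv2
for n in("top","side"):cv2.imwrite(f"pics/{n}8.png",env.camera(n)["pixels"])
E
```

```text
force: [-0.3, -0.7, -0.4]
grip_force: 0.0
t 27.5833 q [ 0.474  0.373  0.371  1.985 -0.728  0.574 -0.385] F [-0.334 -0.67  -0.407] w 0.0001246094175575839 g 0.0
tcp world [ 494.14  -410.185  163.855] in vee [ 50.662 -16.467  82.37 ]
```

```bash

python3 -m jog '{"hand":[255,255,255,255,255],"delta_pos":[[1,-8,0],[0,-12,0],[0,-12,2],[0,-8,5],[0,0,4]],"delta_rot":[[0,0,0],[0,0,0],[0,0,0],[0,0,0],[0,0,0]]}' |grep -E "force"
python3 go.py vee 52 -20 70|sed -n 2p
python3 -m jog '{"hand":[255,255,255,255,255],"delta_pos":[[0,0,1],[0,0,1],[0,0,1],[0,0,1],[0,0,0]],"delta_rot":[[0,0,0],[0,0,0],[0,0,0],[0,0,0],[0,0,0]]}' |grep -E "force"
python3 go.py vee 52 -20 70|sed -n 2p
```

```text
force: [0.1, 0.8, -0.5]
grip_force: 0.0
tcp world [ 508.554 -368.38   153.933] in vee [52.345 27.307 70.759]
force: [0.3, -0.2, -0.2]
grip_force: 0.0
tcp world [ 508.7   -373.459  151.186] in vee [52.236 22.347 67.802]
```

```bash

python3 -m jog '{"hand":[255,255,255,255,255],"delta_pos":[[0,0,0.7],[0,0,0.7],[0,0,0.6],[0,0,0],[0,0,0]],"delta_rot":[[0,0,0],[0,0,0],[0,0,0],[0,0,0],[0,0,0]]}' |grep -E "force"
python3 go.py vee 52 -20 70|sed -n 2p
python3 -m jog '{"hand":[255,255,255,255,255],"delta_pos":[[0,0,0.3],[0,0,0.3],[0,0,0],[0,0,0],[0,0,0]],"delta_rot":[[0,0,0],[0,0,0],[0,0,0],[0,0,0],[0,0,0]]}' |grep -E "force"
python3 go.py vee 52 -20 70|sed -n 2p
```

```text
force: [-3.7, 1.4, 5.3]
grip_force: 3.6
tcp world [ 509.459 -373.325  150.182] in vee [52.485 22.622 66.591]
force: [-6.9, 3.1, 10.3]
grip_force: 6.2
tcp world [ 509.551 -373.324  150.013] in vee [52.499 22.64  66.4  ]
```

```bash

python3 -m jog '{"hand":[255,255,255,255,255],"delta_pos":[[0,0,0.5],[0,0,0.5],[0,0,0],[0,0,0],[0,0,0]],"delta_rot":[[0,0,0],[0,0,0],[0,0,0],[0,0,0],[0,0,0]]}' |grep -E "force"
python3 go.py vee 52 -20 70|sed -n 2p
python3 -m jog '{"hand":[255,255,255,255,255],"delta_pos":[[0,0,-2],[0,0,-5],[0,0,-12],[0,0,-15],[0,0,-15]],"delta_rot":[[0,0,0],[0,0,0],[0,0,0],[0,0,0],[0,0,0]]}' |grep -E "force"
python3 go.py vee 36 68 112
```

```text
force: [-10.9, 6.3, 16.8]
grip_force: 10.6
tcp world [ 509.745 -373.3    149.831] in vee [52.594 22.701 66.159]
force: [-0.2, 0.5, 0.7]
grip_force: 0.0
t 30.1833 q [ 0.37   0.276  0.414  2.039 -0.636  0.577 -0.516] F [-0.16   0.534  0.711] w 6.38892834140911e-05 g 0.0
tcp world [ 490.257 -369.178  192.898] in vee [ 51.917  23.068 113.603]
delta_pos now-axes [-15.843 -44.954   1.725] target-axes [-15.917 -44.932   1.603] | delta_rot [-0.003 -0.001  0.002]
```

```bash

python3 -m jog '{"hand":[172,172,172,172,172],"delta_pos":[[-7,-9,0],[-7,-9,0],[-7,-9,0],[-7,-9,0],[-5,-9,0]],"delta_rot":[[0,0,0],[0,0,0],[0,0,0],[0,0,0],[0,0,0]]}' 6 |grep -E "pos|force|width"
python3 go.py vee 19 68 48
python3 - <<'E'
from plant import env
import cv2
for n in("top","side"):cv2.imwrite(f"pics/{n}9.png",env.camera(n)["pixels"])
E
```

```text
ee_pos: [0.4689, -0.3189, 0.1791]
force: [-0.8, -0.7, 0.3]
width: 0.0278
grip_force: 0.0
t 30.6 q [ 0.313  0.207  0.401  2.163 -0.623  0.493 -0.557] F [-0.823 -0.662  0.286] w 0.027773594490415734 g 0.0
tcp world [ 468.886 -318.856  179.102] in vee [ 18.452  68.448 113.4  ]
delta_pos now-axes [ 0.469  0.625 65.4  ] target-axes [ 0.548  0.448 65.4  ] | delta_rot [-0.003 -0.001  0.001]
```

```bash

python3 -m jog '{"hand":[168,168,168,168,168],"delta_pos":[[1,0,14],[0,0,14],[0,0,14],[0,0,12],[0,0,9]],"delta_rot":[[0,0,0],[0,0,0],[0,0,0],[0,0,0],[0,0,0]]}' |grep -E "pos|force|width"
python3 go.py vee 19 68 48|sed -n 2p
python3 -m jog '{"hand":[180,190,200,210,220],"delta_pos":[[0,0,0],[0,0,0],[0,0,0],[0,0,0],[0,0,0]],"delta_rot":[[0,0,0],[0,0,0],[0,0,0],[0,0,0],[0,0,0]]}' |grep -E "pos|force|width"
python3 go.py vee 19 68 48|sed -n 2p
```

```text
ee_pos: [0.4963, -0.3249, 0.1215]
force: [0.5, 0.3, 0.6]
width: 0.0311
grip_force: 0.0
tcp world [ 496.308 -324.874  121.479] in vee [20.654 67.717 49.345]
ee_pos: [0.4959, -0.3247, 0.1231]
force: [0.6, 2.5, 0.4]
width: 0.0142
grip_force: 1.6
tcp world [ 495.899 -324.75   123.081] in vee [20.917 67.762 50.981]
```

```bash

python3 -m jog '{"hand":[230,230,230,230,230],"delta_pos":[[0,0,0],[0,0,0],[-2,0,0],[-3,0,0],[-3,0,0]],"delta_rot":[[0,0,0],[0,0,0],[0,0,0],[0,0,0],[0,0,0]]}' 10 |grep -E "force|width"
python3 go.py vee 19 68 48|sed -n 2p
python3 -m jog '{"hand":[230,230,230,230,230],"delta_pos":[[-3,0,0],[-3,0,0],[-2,0,0],[-1,0,0],[0,0,0]],"delta_rot":[[0,0,0],[0,0,0],[0,0,0],[0,0,0],[0,0,0]]}' |grep -E "force|width"
python3 go.py vee 19 68 48|sed -n 2p
python3 -m jog '{"hand":[230,230,230,230,230],"delta_pos":[[-1,0,0],[-1,0,0],[0,0,0],[0,0,0],[0,0,0]],"delta_rot":[[0,0,0],[0,0,0],[0,0,0],[0,0,0],[0,0,0]]}' |grep -E "force|width"
python3 go.py vee 19 68 48|sed -n 2p
```

```text
force: [-1.2, 2.0, 6.3]
width: 0.0135
grip_force: 10.0
tcp world [ 489.086 -323.178  119.869] in vee [13.227 68.019 50.889]
force: [6.0, -0.4, 2.4]
width: 0.0134
grip_force: 10.0
tcp world [ 483.579 -322.116  117.487] in vee [ 7.134 68.021 50.994]
force: [11.1, -0.7, 1.0]
width: 0.0138
grip_force: 10.0
tcp world [ 483.472 -322.134  117.502] in vee [ 7.047 67.984 51.049]
```

```bash

python3 -m jog '{"hand":[200,172,172,172,172],"delta_pos":[[0,0,0],[0,0,0],[0,0,-4],[0,0,-12],[0,0,-16]],"delta_rot":[[0,0,0],[0,0,0],[0,0,0],[0,0,0],[0,0,0]]}' |grep -E "force|width"
python3 -m jog '{"hand":[255,255,255,255,255],"delta_pos":[[0,0,-16],[5,-10,-12],[15,-15,0],[15,-15,0],[10,-12,0]],"delta_rot":[[0,0,0],[0,0,0],[0,0,0],[0,0,0],[0,0,0]]}' |grep -E "force|width"
python3 go.py vee 52 122 52
```

```text
force: [0.1, 0.8, 0.2]
width: 0.0297
grip_force: 0.0
force: [-0.1, 0.1, -0.4]
width: 0.0024
grip_force: 0.0
t 33.6167 q [ 0.171  0.19   0.407  2.156 -0.517  0.466 -0.779] F [-0.079  0.052 -0.352] w 0.0024459507486081595 g 0.0
tcp world [ 504.985 -272.851  188.514] in vee [ 46.727 120.443 111.115]
delta_pos now-axes [ 5.151 -1.408 59.129] target-axes [ 5.273 -1.557 59.115] | delta_rot [-0.002 -0.002  0.001]
```

```bash

python3 -m jog '{"hand":[255,255,255,255,255],"delta_pos":[[3,-1,10],[2,-1,14],[0,0,14],[0,0,12],[0,0,9]],"delta_rot":[[0,0,0],[0,0,0],[0,0,0],[0,0,0],[0,0,0]]}' |grep -E "force"
python3 go.py vee 52 122 52|sed -n 2p
python3 -m jog '{"hand":[255,255,255,255,255],"delta_pos":[[0,2,0],[0,3,0],[0,3,0],[0,3,0],[0,3,0]],"delta_rot":[[0,0,0],[0,0,0],[0,0,0],[0,0,0],[0,0,0]]}' |grep -E "force"
python3 go.py vee 52 122 52|sed -n 2p
```

```text
force: [0.6, 0.2, 0.1]
grip_force: 0.0
tcp world [ 532.229 -276.403  134.526] in vee [ 49.822 122.1    50.639]
force: [-1.0, 0.7, -0.1]
grip_force: 0.6
tcp world [ 530.381 -290.541  136.477] in vee [ 51.396 107.868  52.074]
```

```bash

python3 -m jog '{"hand":[255,255,255,255,255],"delta_pos":[[0,3,0],[0,3,0],[0,3,0],[0,2,0],[0,0,0]],"delta_rot":[[0,0,0],[0,0,0],[0,0,0],[0,0,0],[0,0,0]]}' |grep -E "force"
python3 go.py vee 52 92 52|sed -n 2p
```

```text
force: [0.3, 0.4, 0.6]
grip_force: 0.1
tcp world [ 528.483 -302.042  136.154] in vee [51.547 96.215 51.654]
```

```bash

python3 -m jog '{"hand":[255,255,255,255,255],"delta_pos":[[0,2,0],[0,2,0],[0,1,0],[0,1,0],[0,0,0]],"delta_rot":[[0,0,0],[0,0,0],[0,0,0],[0,0,0],[0,0,0]]}' |grep -E "force"
python3 go.py vee 52 92 52|sed -n 2p
python3 -m jog '{"hand":[255,255,255,255,255],"delta_pos":[[0,1,0],[0,1,0],[0,0,0],[0,0,0],[0,0,0]],"delta_rot":[[0,0,0],[0,0,0],[0,0,0],[0,0,0],[0,0,0]]}' |grep -E "force"
python3 go.py vee 52 92 52|sed -n 2p
```

```text
force: [-0.2, 0.7, 0.8]
grip_force: 0.4
tcp world [ 527.449 -307.322  135.961] in vee [51.452 90.835 51.485]
force: [0.7, 5.8, 3.6]
grip_force: 2.7
tcp world [ 527.287 -308.007  135.899] in vee [51.4   90.131 51.44 ]
```

```bash

python3 -m jog '{"hand":[255,255,255,255,255],"delta_pos":[[0,1,0],[0,1,0],[0,0,0],[0,0,0],[0,0,0]],"delta_rot":[[0,0,0],[0,0,0],[0,0,0],[0,0,0],[0,0,0]]}' |grep -E "force"
python3 go.py vee 52 92 52|sed -n 2p
python3 -m jog '{"hand":[255,255,255,255,255],"delta_pos":[[0,-3,0],[0,-6,0],[0,-6,-10],[0,0,-25],[0,0,-30]],"delta_rot":[[0,0,0],[0,0,0],[0,0,0],[0,0,0],[0,0,0]]}' |grep -E "force"
python3 -m jog '{"hand":[255,255,255,255,255],"delta_pos":[[0,0,-30],[0,0,-30],[-30,0,-15],[-35,0,0],[-35,0,0]],"delta_rot":[[0,0,0],[0,0,0],[0,0,0],[0,0,0],[0,0,0]]}' |grep -E "force|time"
python3 - <<'E'
from ov import *
from plant import env
q=np.array([.4847,-.3916,-.19])
for n in("top","side"):
    im=env.camera(n)["pixels"];cv2.imwrite(f"pics/{n}10.png",im)
    # dark knob centroids in windows around predicted final/initial knob tops
    g=cv2.cvtColor(im,6)
    for nm,ps in(("catch",[(19,68),(3,68)]),("keeper",[(52,88),(52,66)])):
        for x,y in ps:
            u=proj(n,vee(q,(x,y,62)))[0];a,b=np.round(u).astype(int);w=g[b-2:b+3,a-2:a+3]
            print(n,nm,(x,y),u.round(1),"mean",w.mean().round(),"min",w.min())
    # what changed elsewhere vs first picture
    d=cv2.absdiff(im,cv2.imread(f"pics/{n}0.png")).max(2)>50
    m=cv2.connectedComponentsWithStats(cv2.morphologyEx(d.astype(np.uint8),cv2.MORPH_OPEN,np.ones((3,3))))
    print([tuple(r) for r in m[2][1:] if r[4]>30])
E
```

```text
force: [-0.6, 9.3, 5.1]
grip_force: 4.6
tcp world [ 527.276 -308.156  135.863] in vee [51.4   89.984 51.4  ]
force: [0.6, -0.5, 0.6]
grip_force: 0.0
time_s: 36.95
force: [-0.8, -0.8, 0.2]
grip_force: 0.0
top catch (19, 68) [270.4 207.9] mean 133.0 min 48
top catch (3, 68) [269.  213.9] mean 53.0 min 44
top keeper (52, 88) [265.1 193.7] mean 163.0 min 157
top keeper (52, 66) [273.9 195.6] mean 59.0 min 47
[(np.int32(177), np.int32(176), np.int32(8), np.int32(12), np.int32(75)), (np.int32(262), np.int32(190), np.int32(6), np.int32(8), np.int32(44)), (np.int32(271), np.int32(192), np.int32(6), np.int32(6), np.int32(33)), (np.int32(311), np.int32(201), np.int32(8), np.int32(8), np.int32(50)), (np.int32(324), np.int32(202), np.int32(8), np.int32(8), np.int32(51)), (np.int32(286), np.int32(208), np.int32(5), np.int32(12), np.int32(37)), (np.int32(253), np.int32(215), np.int32(8), np.int32(6), np.int32(34)), (np.int32(291), np.int32(225), np.int32(8), np.int32(8), np.int32(37)), (np.int32(121), np.int32(228), np.int32(25), np.int32(56), np.int32(666)), (np.int32(288), np.int32(239), np.int3
[... 1452 characters left out ...]
t32(43), np.int32(23), np.int32(235)), (np.int32(201), np.int32(168), np.int32(22), np.int32(11), np.int32(102)), (np.int32(251), np.int32(190), np.int32(8), np.int32(6), np.int32(38)), (np.int32(236), np.int32(201), np.int32(13), np.int32(14), np.int32(108)), (np.int32(155), np.int32(206), np.int32(78), np.int32(54), np.int32(1980)), (np.int32(258), np.int32(207), np.int32(7), np.int32(9), np.int32(47)), (np.int32(242), np.int32(232), np.int32(23), np.int32(18), np.int32(253)), (np.int32(221), np.int32(241), np.int32(6), np.int32(8), np.int32(37)), (np.int32(271), np.int32(244), np.int32(10), np.int32(8), np.int32(48)), (np.int32(283), np.int32(267), np.int32(8), np.int32(5), np.int32(35))]
```

```bash
python3 -c "
from plant import env
print(env.close_job())"
```

```text
the job is handed in; nothing more can be done
None
```

I handed the job in after 37 s; it gave no verdict. The long barrel is in the Vs and pushed against the end stop, the strap is down, and the catch and keeper were each pushed until they stopped, with both knobs seen at their end positions. The barrel's final position rests on contact forces and an earlier picture, and I pressed the strap down with about 65 N for a moment.

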